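# Set and lock the press base

## Robot

A 6-joint arm with a two-finger parallel gripper is mounted at the origin on the work surface. World frame = base frame: x ahead of the robot, y to its left, z up, the work surface at z = 0. Lengths are in m, angles in rad, forces in N, time in s.
With the tool pointing down it reaches from about 0.275 to 0.825 m from the base axis. Payload 4.9 kg.
Tool frame: the origin (TCP) lies at the very end of the fingers, on their centre line; the grasp point (between the pads) lies 19 mm behind it; y points along the fingers, x is the direction in which the jaws open and shut, and the axes are right-handed (so a half turn about y gives the same grasp; the last joint's range is limited). The gripper opens to 85 mm and grips with 20 to 120 N. Pads are 22 mm wide; open, the fingers measure 114 mm over their backs; the gripper's body (76 mm by 85 mm) begins 54 mm behind the grasp point. The pads swing forward as they close: fully open they stand 13 mm farther back than shut.
Start: joints at [1.076, 0.326, -0.193, 1.052, 0, 1.437], TCP at [0.194, 0.515, 0.231] pointing down, gripper open.
Joint ranges: [-2.65, 2.65], [-0.97, 1.79], [-1.3, 1.35], [-1.93, 2.1], [-1.47, 1.37], [-3.14, 3.14]. Speed limits (rad/s): [2.57, 2.57, 3.14, 3.14, 3.14, 3.14].

## Interface

Orientations are given as a rotation vector (axis times angle).
In Python, from workcell import bot, optics, order gives the robot as it stands.
- The arm moves only by the tool carry_out, never from a script. Its argument "motion" is one flat list of numbers, 6 for each row, row after row: the shift along the tool's x, y, z in m, then the turn, a rotation vector about the tool's x, y, z in degrees. In form: [x, y, z, ax, ay, az, x, y, z, ax, ay, az, ...]. A call has 1 to 20 rows; each row shifts and turns the pose as measured when the row begins, along the tool's axes as they then stand; what a row does not reach is not made up. A row lasts 1/8 s, in which the tool goes at most 62.5 mm and 10.7 degrees, less where a joint would pass 70% of its speed; a pose out of reach is approached as far as the arm can. A call with a gripper value outside its range is refused whole. "jaw" is the closure, from -1 (fully open) to 1 (shut), set as the call begins (left out, the last holds). The fingers move at their own pace and stop on an object; "force" is the grip in N (left out, the last holds). Time passes only in rows, so rows that do not move let the fingers close. It gives the time, the measured TCP pose, the force and the opening at its end, in the units of the state.
- bot.get_obs(): the state, without advancing time (a new reading comes with each control period).
- optics.camera(name): name is "scene" or "top" or "wrist"; returns a dict with "frame" (384x512x3 uint8, red, green, blue), "camera_matrix" (3x3 intrinsics, pixels), "R" (3x3) and "t" (3): a world point X has camera coordinates R X + t. Camera axes: x right, y down, z forward; pixel columns grow to the right and rows downward; lengths in m; the calibration is good to about 2 mm. A picture is of the moment at which its call begins. There is no depth.
- order.hand_in(): hands the job in, once; it reports no verdict.
The state is a dict: "clock": time; "joint_pos": joint angles; "joint_vel": joint speeds; "joint_efforts": joint torques, N m; "tool_pos": TCP position; "orientation": TCP orientation; "force": force on the tool from outside, world axes, zero at the start; "wrist_torque": the same for the moment, N m; "grip_width": finger opening in m.
Only numpy, scipy, OpenCV 4.12 (cv2) and the standard library are available. Lean on these libraries where they do the work, as an engineer would, in place of code of your own. Each camera call takes 0.05 s, during which the arm holds its last target. There are 200 camera calls.

## Task

Set the dough press base to its portion height: lay two of the three spacer plates flat in the nest between the pins so that the top of the stack meets the shoulder of the gauge post. Then push the slanted captive screw-knob in against its spring and, keeping it pushed, turn it clockwise to its stop so that it stays in and its nose hangs over the stack. Leave the spare plate and the other kitchen things where they are.

Things in the scene. Friction and masses are not known exactly. Their poses are not given: they have to be found in the camera images.
- base: Fixed aluminium press base; place and yaw vary. Bottom plate 240 x 100 x 12 mm (x -150 to +90, y -50 to +50). Origin: on the bench under the nest's centre; z up, +x from knob bracket past the nest to the gauge post, roughly away from the robot. Bracket: grey block x -136 to -100, 90 tall, 52 wide, with a collar whose lower rim comes to x = -68 mm, 115 mm above the bench.
- nest (a point): Centre of the nest's floor, 12 mm above the bench; axes as the base's. It takes plates with their length along x, play 2.5 mm on every side. Eight 8 mm pins with coned tips stand 54 mm above the bench: four beside the long sides (x = +-46, y = +-34.5 mm), four at the ends (x = +-66.5, y = +-16 mm). Between the pins the long sides are open for fingers.
- gauge_mark (a point): The gauge mark: shoulder where the dark gauge post steps from 30 to 10 mm wide, 60 mm above the bench, that is 48 mm above the nest's floor. The post stands 80 mm from the nest's centre along the base's +x and is 94 mm tall. Axes as the base's.
- plate_thin: Loose flat aluminium spacer plate 120 x 56 x 16 mm, about 0.3 kg, dark keyhole mark on top. Origin: centre of its underside; x along its length, y along its width, z up.
- plate_mid: Loose spacer plate like plate_thin but 24 mm thick, about 0.4 kg. Same axes.
- plate_thick: Loose spacer plate like plate_thin but 32 mm thick, about 0.6 kg. Same axes.
- knob_grip (a point): Grip point of the black knob, on its axis. Bar 60 mm long (point x), 14 thick (y), 36 tall, its top 16 mm above this point; its disc (52 mm diameter, 7 thick, moves with it) 20 mm below. z: the screw's axis, outwards, 35 degrees from vertical, leaning to the base's -x (back to the robot). At lock_turn 0 the bar lies in the base's x-z plane. Moves and turns with the knob.
- lock_in (a joint): How far the screw is pushed in along its axis (m): 0 out (start), 0.014 home. A spring pushes out with 3 N at the start, 10 N home. Pushed in less than 10 mm, its turn is blocked at about 0.15 rad by the thread's end. It can be pushed to 0.015. Out, the screw's nose (12 mm diameter) is clear of the stack's near end; home, it hangs 5 mm over it, 2 to 3 mm above the top of a stack that meets the mark.
- lock_turn (a joint): Turn of the knob about its axis (rad), growing clockwise as seen looking down on the knob; starts between -0.25 and 0, stops at -0.35 and 1.25. If pushed in, from 0.25 to 0.95 its lug runs under a thread ledge that draws the screw in; from 0.95 to 1.25 the ledge is level and the knob stays in when let go. Turning takes 0.1 to 0.2 N m.
- shaker: Loose upright steel flour shaker, 60 mm diameter, 150 mm tall, 0.4 kg. Origin: centre of its underside.
- hub: Loose aluminium mixer-tool hub, flange 68 mm diameter with a 34 mm neck, 75 mm tall, 0.5 kg. Origin: centre of its underside.
- scraper: Loose kitchen spatula 200 mm long lying flat along its x.

How it is judged:
By the outcome, as a careful person would: the job done as asked, in the order asked, and still so for the second after the job is handed in, with the robot touching nothing.
It also fails if it takes over 72 s, if anything falls off the work surface, if the arm or the gripper's body presses on something with over 40 N, if the wrist force passes 120 N, or if a joint passes its speed limit or range.

## Working session

There is one attempt and no reset: what is moved stays moved. The work goes in short steps, Python scripts to look and compute and a tool call to move; the robot and the scene stay as the last step left them, time stands still between calls to the robot, and variables do not carry over. Pictures are saved under pics/ and viewed, about 8 in all and at most 12, crops included, and the job is handed in when it is done.

Besides the shell and the picture viewer there is one more tool, called after "Request:" by a JSON object that holds its "api" and its "payload", one argument or row to a line. carry_out: Moves the arm, as the interface text tells. Its arguments: {"type":"object","properties":{"motion":{"type":"array"},"jaw":{"type":"number"},"force":{"type":"number"}},"required":["motion"]}

```bash
mkdir -p pics; ls; python3 - <<'E'
from workcell import bot, optics, order
import cv2,numpy as np
o=bot.get_obs()
for k,v in o.items(): print(k,np.round(v,4))
for n in ("scene","top"):
    c=optics.camera(n); cv2.imwrite(f"pics/{n}0.png",c["frame"][:,:,::-1])
    np.savez(f"pics/{n}0.npz",**c); print(n,c["camera_matrix"].round(1).tolist(),c["R"].round(3).tolist(),c["t"].round(3))
E
```

```text
pics
clock 0.0
joint_pos [ 1.0758  0.327  -0.1936  1.052  -0.      1.4366]
joint_vel [-0.0016  0.0011  0.0001  0.0011  0.     -0.0008]
joint_efforts [-1.80000e-03 -4.43399e+01  2.62442e+01  1.53000e-02 -2.00000e-04
 -0.00000e+00]
tool_pos [0.1939 0.5141 0.2305]
orientation [-1.3594 -0.9383  0.9408]
force [-0.4035 -1.2837 -0.094 ]
wrist_torque [-0.0378 -0.015  -0.0189]
grip_width 0.0853
scene [[424.2, 0.0, 255.7], [0.0, 424.2, 187.9], [0.0, 0.0, 1.0]] [[0.648, 0.761, -0.01], [0.654, -0.563, -0.506], [-0.391, 0.322, -0.863]] [-0.357 -0.256  1.572]
top [[439.4, 0.0, 251.6], [0.0, 439.4, 183.4], [0.0, 0.0, 1.0]] [[0.006, -1.0, 0.001], [-0.991, -0.006, -0.131], [0.131, -0.001, -0.991]] [0.032 0.524 1.07 ]
```

View pics/top0.png

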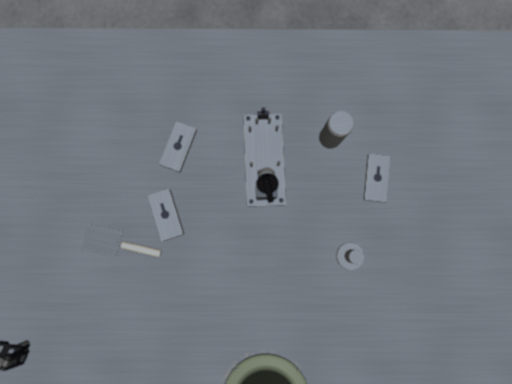

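View pics/scene0.png

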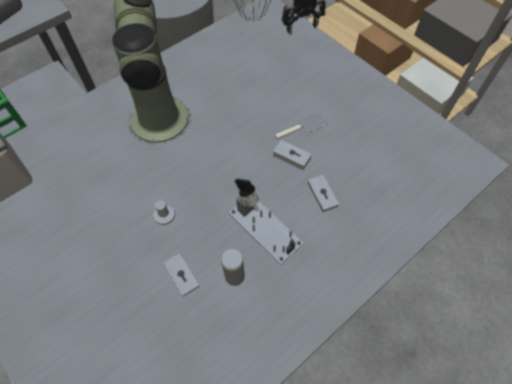

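Top view: base at (265,160), knob (267,183), gauge post (263,115), plates at (178,146), (165,215) and (377,178), shaker (340,125), hub (351,256), spatula (130,245). In the scene view the plates are at (323,193), (292,153) and (182,274). I'll measure the heights and poses, using enlarged crops.

```bash
cat > h.py <<'E'
import cv2,numpy as np
def load(n): return dict(np.load(f"pics/{n}.npz"))
def ray(c,p):
    d=c["R"].T@np.linalg.solve(c["camera_matrix"],np.array([p[0],p[1],1.])); return -c["R"].T@c["t"],d
def onz(c,p,z):
    o,d=ray(c,p); return o+d*(z-o[2])/d[2]
def proj(c,X):
    q=c["camera_matrix"]@(c["R"]@np.array(X,float)+c["t"]); return q[:2]/q[2]
def tri(c1,p1,c2,p2):
    o1,d1=ray(c1,p1);o2,d2=ray(c2,p2);d1=d1/np.linalg.norm(d1);d2=d2/np.linalg.norm(d2)
    s=np.linalg.lstsq(np.c_[d1,-d2],o2-o1,rcond=None)[0]
    a=o1+d1*s[0];b=o2+d2*s[1];return (a+b)/2,np.linalg.norm(a-b)
E
python3 - <<'E'
from h import *
T,S=load("top0"),load("scene0")
def dark(c,p,r=9):
    g=c["frame"].min(2).astype(float);y,x=p[1],p[0]
    w=g[y-r:y+r+1,x-r:x+r+1]; m=np.clip(130-w,0,None)
    yy,xx=np.mgrid[y-r:y+r+1,x-r:x+r+1]; return (xx*m).sum()/m.sum(),(yy*m).sum()/m.sum(),w.min(),np.median(w)
for n,a,b in (("A",(179,143),(324,192)),("B",(165,212),(294,153)),("C",(378,174),(181,273))):
    pa,pb=dark(T,a),dark(S,b); X,e=tri(T,pa[:2],S,pb[:2]); print(n,np.round(pa,1),np.round(pb,1),X.round(4),round(e,4))
rows=[]
def crop(c,p,w,h,k): return cv2.resize(c["frame"][p[1]-h:p[1]+h,p[0]-w:p[0]+w,::-1],None,fx=k,fy=k,interpolation=cv2.INTER_CUBIC)
k=5
a=np.hstack([crop(S,p,26,26,k) for p in ((323,193),(292,153),(182,274))])
b=np.hstack([crop(T,p,26,32,k) for p in ((178,146),(165,215),(377,178))])
d=np.hstack([crop(T,(265,160),39,52,5),crop(S,(262,222),39,52,5)])
ab=np.vstack([a,b]); cv2.imwrite("pics/cr1.png",ab); cv2.imwrite("pics/cr2.png",d)
E
```

```text
A [178.5 143.9  54.  133. ] [322.3 193.5  69.  151. ] [0.6265 0.2227 0.0202] 0.0029
B [164.3 211.6  53.  135. ] [290.8 156.6  70.  149. ] [0.4505 0.252  0.012 ] 0.0109
C [377.5 174.9  54.  133. ] [181.3 274.6  68.  151. ] [ 0.55   -0.2865  0.0183] 0.0003
```

View pics/cr1.png

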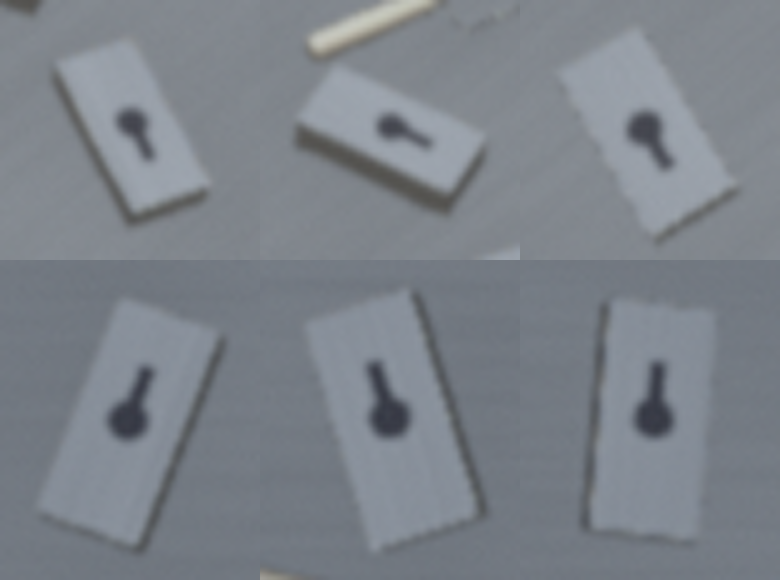

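View pics/cr2.png

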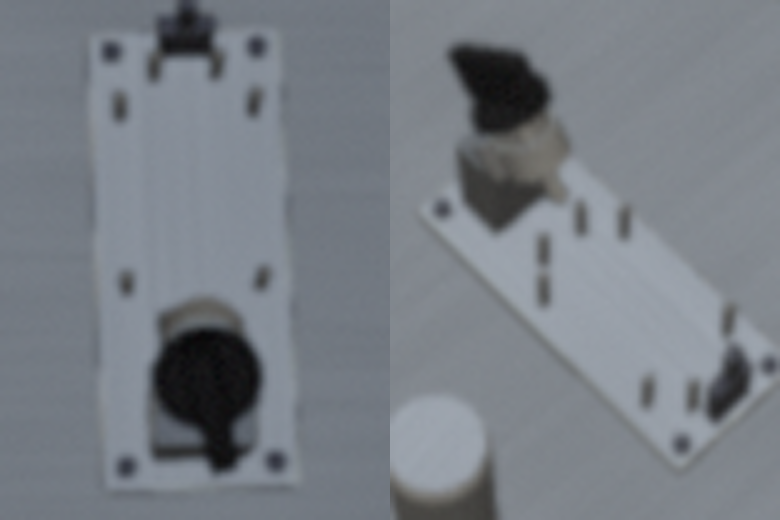

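Crops: B's side face is the tallest (thick), A's is medium, C's thinnest. In the base crop the bolts are at (112,50), (257,46), (127,466) and (276,461), with the pins standing clear. Now I'll turn these into positions.

```bash
python3 - <<'E'
from h import *
from scipy.spatial.transform import Rotation as Ro
T,S=load("top0"),load("scene0")
u=lambda p,o,k=5:(np.array(p,float)+.5)/k-.5+np.array(o)
tops={"A":[(122,297),(222,333),(142,548),(38,513)],"B":[(412-260,290),(483-260,515),(375-260,552),(305-260,323)],"C":[(608-520,299),(716-520,312),(697-520,542),(590-520,527)]}
scd={"A":(130,122),"B":(130,127),"C":(125,128)}
tod={"A":(128,160),"B":(130,155),"C":(133,157)}
to={"A":(152,114),"B":(139,183),"C":(351,146)}; so={"A":(297,167),"B":(266,127),"C":(156,248)}
for n,h in zip("ABC",(.024,.032,.016)):
    X,e=tri(T,u(tod[n],to[n]),S,u(scd[n],so[n])); 
    P=np.array([onz(T,u((p[0],p[1]-260),to[n]),h)[:2] for p in tops[n]],np.float32)
    r=cv2.minAreaRect(P); c=P.mean(0)
    b=cv2.boxPoints(r); e1=b[1]-b[0];e2=b[2]-b[1]; l=e1 if np.linalg.norm(e1)>np.linalg.norm(e2) else e2
    print(n,"keyhole",X.round(4),round(e,4),"centre",c.round(4),"size",np.round(r[1],3),"yaw",np.degrees(np.arctan(l[1]/l[0])).round(1))
B=[onz(T,u(p,(226,108)),.012)[:2] for p in ((112,50),(257,46),(127,466),(276,461))]
B=np.array(B);c=B.mean(0);d=(B[0]+B[1]-B[2]-B[3]);y=np.arctan2(d[1],d[0]);ex=np.array([np.cos(y),np.sin(y)])
print("base yaw",np.degrees(y),"bolts",B.round(4).tolist(),"nest",c+.03*ex)
X,e=tri(T,u((187,8),(226,108)),S,u((735,350),(262-39-78,222-52)));print("post",X,e)
o=np.r_[c+.03*ex,0]
R=Ro.from_rotvec([0,0,y]).as_matrix()
for q in ([.046,.0345,.054],[.046,-.0345,.054],[-.046,.0345,.054],[-.046,-.0345,.054],[.0665,.016,.054],[.0665,-.016,.054]):
    print((proj(T,o+R@q)-[226,108]+.5)*5-.5)
E
```

```text
A keyhole [0.6216 0.2262 0.0254] 0.0004 centre [0.621  0.2249] size [0.056 0.12 ] yaw -19.2
B keyhole [0.4466 0.251  0.0341] 0.001 centre [0.4449 0.25  ] size [0.12  0.056] yaw 18.9
C keyhole [ 0.5447 -0.2856  0.0179] 0.0005 centre [ 0.5437 -0.2863] size [0.056 0.12 ] yaw -6.7
base yaw 2.4207872192437825 bolts [[0.7005, 0.0456], [0.7031, -0.0303], [0.4822, 0.0365], [0.4852, -0.0396]] nest [0.62271353 0.00431379]
post [0.69933754 0.00939001 0.09217579] 0.002096222210536167
[120.67402847  91.11996791]
[257.90570528  86.2843635 ]
[127.32876784 271.41417698]
[266.06961405 266.45648412]
[155.92605018  50.19016919]
[219.41583703  47.95992569]
```

A is mid (24), B is thick (32), C is thin (16), so the stack is thin C below and thick B on top, and mid A stays put. Next I'll work out the move to a look-pose above C.

```bash
cat >> h.py <<'E'
from scipy.spatial.transform import Rotation as Ro
def down(yaw):
    "tool y down, tool x (jaws) at world yaw (deg)"
    a=np.radians(yaw);x=np.array([np.cos(a),np.sin(a),0]);y=np.array([0,0,-1.]);return np.c_[x,y,np.cross(x,y)]
def go(pos,R,note=""):
    "print shift in the final tool axes (after turning) and the turn needed"
    from workcell import bot
    o=bot.get_obs();R0=Ro.from_rotvec(o["orientation"]).as_matrix();p=np.array(o["tool_pos"])
    print(note,"clock",round(float(o["clock"]),2),"turn deg",Ro.from_matrix(R0.T@R).as_rotvec(degrees=True).round(2),"then shift",(R.T@(np.array(pos)-p)).round(4),
      "| shift in present axes",(R0.T@(np.array(pos)-p)).round(4),"z",p[2].round(4),"xaxis",R0[:,0].round(3),"j",np.round(o["joint_pos"],2),"F",np.round(o["force"],1),"w",round(float(o["grip_width"]),4))
E
python3 - <<'E'
from h import *
go((.544,-.287,.20),down(85),"C85"); go((.544,-.287,.20),down(-95),"C-95")
E
```

```text
C85 clock 0.1 turn deg [ -0.02 -15.67  -0.09] then shift [-0.7676  0.0306 -0.4186] | shift in present axes [-0.6259  0.0314 -0.6104] z 0.2306 xaxis [ 0.353  0.936 -0.002] j [ 1.08  0.33 -0.19  1.05 -0.    1.44] F [-0.5 -1.2  0. ] w 0.0854
C-95 clock 0.1 turn deg [ 1.2000e-01  1.6433e+02 -3.0000e-02] then shift [0.7676 0.0306 0.4186] | shift in present axes [-0.6259  0.0314 -0.6104] z 0.2306 xaxis [ 0.353  0.936 -0.002] j [ 1.08  0.33 -0.19  1.05 -0.    1.44] F [-0.5 -1.2  0. ] w 0.0854
```

Request:
{"api": "carry_out", "payload": {
  "motion": [0,0,0,0,-8,0,0,0,0,0,-7.7,0,-0.0512,0.002,-0.0279,0,0,0,-0.0512,0.002,-0.0279,0,0,0,-0.0512,0.002,-0.0279,0,0,0,-0.0512,0.002,-0.0279,0,0,0,-0.0512,0.002,-0.0279,0,0,0,-0.0512,0.002,-0.0279,0,0,0,-0.0512,0.002,-0.0279,0,0,0,-0.0512,0.002,-0.0279,0,0,0,-0.0512,0.002,-0.0279,0,0,0,-0.0512,0.002,-0.0279,0,0,0,-0.0512,0.002,-0.0279,0,0,0,-0.0512,0.002,-0.0279,0,0,0,-0.0512,0.002,-0.0279,0,0,0,-0.0512,0.002,-0.0279,0,0,0,-0.0512,0.002,-0.0279,0,0,0],
  "jaw": -1,
  "force": 60
}}

```text
clock: 2.22
tool_pos: [0.5615, -0.3053, 0.1972]
orientation: [-1.241, -1.156, 1.158]
force: [1.7, -0.2, 0.5]
grip_width: 0.0856
```

```bash
python3 - <<'E'
from h import *
from workcell import optics
go((.544,-.287,.20),down(85))
c=optics.camera("wrist"); np.savez("pics/w1.npz",**c); cv2.imwrite("pics/w1.png",c["frame"][:,:,::-1])
print(c["R"].round(3),-c["R"].T@c["t"],c["camera_matrix"][0,0]); print(proj(c,[.544,-.287,.016]))
E
```

```text
clock 2.23 turn deg [-0.05  0.96 -0.04] then shift [ 0.0167 -0.0028  0.019 ] | shift in present axes [ 0.0171 -0.0027  0.0187] z 0.1972 xaxis [ 0.07   0.998 -0.001] j [-0.61  0.51  0.01  1.07 -0.   -0.54] F [ 1.7 -0.2  0.5] w 0.0856
[[ 0.072  0.997 -0.001]
 [ 0.963 -0.069  0.259]
 [ 0.258 -0.02  -0.966]] [ 0.49538887 -0.30107253  0.33998741] 268.9218080485424
[273.74052449 161.37833237]
```

View pics/w1.png

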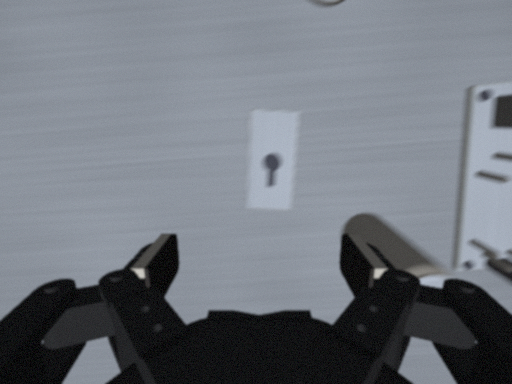

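The plate's corners are near (251,109), (301,112), (292,210) and (246,208), with the disc at (272,160). That agrees with the projected centre, and the shaker is clear of the fingers. I'll refine with the contour.

```bash
cat >> h.py <<'E'
def plate(c,X0,h,th=None,win=(130,110),flip=False):
    "centre and yaw of a plate's top near X0 at height h, by brightness contour"
    p=proj(c,[*X0,h]).astype(int);g=cv2.GaussianBlur(c["frame"],(3,3),0).mean(2)
    m=np.zeros(g.shape,np.uint8);y0,y1,x0,x1=max(0,p[1]-win[1]),p[1]+win[1],max(0,p[0]-win[0]),p[0]+win[0]
    w=g[y0:y1,x0:x1]
    if th is None: th=(np.median(w)+np.median(g[p[1]-20:p[1]+20,p[0]-14:p[0]+14]))/2
    m[y0:y1,x0:x1]=w>th
    cs=[q for q in cv2.findContours(m,cv2.RETR_EXTERNAL,cv2.CHAIN_APPROX_NONE)[0] if cv2.contourArea(q)>400]
    q=max(cs,key=lambda q:cv2.pointPolygonTest(q,(float(p[0]),float(p[1])),True))
    P=np.array([onz(c,a,h)[:2] for a in cv2.convexHull(q)[:,0]],np.float32)
    r=cv2.minAreaRect(P);b=cv2.boxPoints(r);e1,e2=b[1]-b[0],b[2]-b[1];l=e1 if np.linalg.norm(e1)>np.linalg.norm(e2) else e2
    M=cv2.moments(q);cen=onz(c,(M["m10"]/M["m00"],M["m01"]/M["m00"]),h)
    yaw=np.degrees(np.arctan(l[1]/l[0]));print("plate rect",np.round(r[0],4),"centroid",cen.round(4),"size",np.round(r[1],4),"yaw",yaw.round(2),"th",th);return np.array(r[0]),yaw
E
python3 - <<'E'
from h import *
c=load("w1"); P=[onz(c,p,.016)[:2] for p in ((251,109),(301,112),(292,210),(246,208))]
print(np.round(P,4).tolist(),np.mean(P,0))
C,y=plate(c,(.544,-.286),.016,win=(60,75))
go((*C,.12),down(y+90));go((*C,.004),down(y+90))
E
```

```text
[[0.4817, -0.3096], [0.4891, -0.2523], [0.6075, -0.2674], [0.6007, -0.3254]] [ 0.54474838 -0.2887168 ]
plate rect [ 0.5445 -0.2895] centroid [ 0.5408 -0.2889  0.016 ] size [0.0564 0.1192] yaw -6.75 th 164.16666666666669
 clock 2.27 turn deg [ 0.07  2.44 -0.33] then shift [0.0209 0.0758 0.0218] | shift in present axes [0.0222 0.0756 0.0209] z 0.1958 xaxis [ 0.075  0.997 -0.006] j [-0.62  0.52  0.02  1.06 -0.   -0.54] F [ 4.7 -6.   0.3] w 0.0858
 clock 2.27 turn deg [ 0.07  2.44 -0.33] then shift [0.0209 0.1918 0.0218] | shift in present axes [0.0229 0.1916 0.0211] z 0.1958 xaxis [ 0.075  0.997 -0.006] j [-0.62  0.52  0.02  1.06 -0.   -0.54] F [ 4.7 -6.   0.3] w 0.0858
```

Request:
{"api": "carry_out", "payload": {
  "motion": [0.0105,0,0.0109,0,2.4,0,0.0105,0.04,0.0109,0,0,0,0,0.05,0,0,0,0,0,0.04,0,0,0,0,0,0.03,0,0,0,0,0,0.01,0,0,0,0,0,0,0,0,0,0]
}}

```text
clock: 3.15
tool_pos: [0.5421, -0.2913, 0.0178]
orientation: [-1.265, -1.115, 1.122]
force: [-0.3, 0.5, 0.7]
grip_width: 0.0856
```

```bash
python3 - <<'E'
from h import *
go((.5445,-.289,.004),down(83.3))
E
```

```text
clock 3.15 turn deg [-0.13 -0.33 -0.21] then shift [ 0.0025  0.0138 -0.0021] | shift in present axes [ 0.0026  0.0138 -0.0022] z 0.0178 xaxis [ 0.122  0.992 -0.004] j [-0.61  0.65 -0.26  0.66 -0.   -0.49] F [-0.3  0.5  0.7] w 0.0856
```

Request:
{"api": "carry_out", "payload": {
  "motion": [0.0025,0.007,-0.0021,0,0,0,0,0.006,0,0,0,0,0,0.0005,0,0,0,0]
}}

```text
clock: 3.52
tool_pos: [0.5468, -0.2902, 0.0066]
orientation: [-1.271, -1.117, 1.122]
force: [-0.5, -0.2, -0.3]
grip_width: 0.0852
```

Request:
{"api": "carry_out", "payload": {
  "motion": [0,0,0,0,0,0,0,0,0,0,0,0,0,0,0,0,0,0,0,0,0,0,0,0,0,0,0,0,0,0],
  "jaw": 1,
  "force": 60
}}

```text
clock: 4.15
tool_pos: [0.5475, -0.2895, 0.0081]
orientation: [-1.271, -1.119, 1.121]
force: [0.6, 1.0, 0.2]
grip_width: 0.0535
```

```bash
python3 - <<'E'
from h import *
go((.5445,-.289,.004),down(83.3))
E
```

```text
clock 4.15 turn deg [ 0.24 -0.29 -0.27] then shift [0.0002 0.0041 0.0031] | shift in present axes [0.0002 0.0041 0.0031] z 0.0081 xaxis [ 0.122  0.993 -0.005] j [-0.6   0.67 -0.26  0.64 -0.   -0.48] F [0.6 1.  0.2] w 0.0535
```

The width is under 56 mm and the fingers sit high, so I'll reopen and go lower.

Request:
{"api": "carry_out", "payload": {
  "motion": [0,0,0,0,0,0,0,0,0,0,0,0,0,0.0045,-0.0,0,0,0,0,0.0025,0.0,0,0,0,0,0,0,0,0,0],
  "jaw": -0.1
}}

```text
clock: 4.78
tool_pos: [0.5474, -0.2896, 0.0085]
orientation: [-1.273, -1.119, 1.121]
force: [1.1, 1.0, -2.9]
grip_width: 0.0537
```

```bash
python3 - <<'E'
from h import *
from workcell import optics
go((.5445,-.289,.002),down(83.3))
c=optics.camera("wrist"); np.savez("pics/w2.npz",**c); cv2.imwrite("pics/w2.png",c["frame"][:,:,::-1])
E
```

```text
clock 4.78 turn deg [ 0.31 -0.28 -0.35] then shift [0.0003 0.0065 0.003 ] | shift in present axes [0.0003 0.0065 0.003 ] z 0.0085 xaxis [ 0.122  0.993 -0.006] j [-0.6   0.67 -0.26  0.63 -0.   -0.48] F [ 1.1  1.  -2.9] w 0.0537
```

View pics/w2.png

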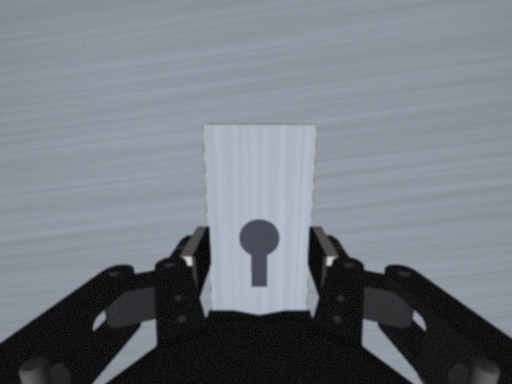

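The grip is centred (pads at (200,250) and (320,250), disc at (259,237)), but -0.1 still squeezes. I'll open wider and lower.

Request:
{"api": "carry_out", "payload": {
  "motion": [0,0,0,0,0,0,0,0,0,0,0,0,0,0.003,0.003,0,0,0,0,0.004,0.0,0,0,0,0,0.001,0,0,0,0],
  "jaw": -0.5
}}

```text
clock: 5.45
tool_pos: [0.5443, -0.29, -0.0012]
orientation: [-1.273, -1.119, 1.122]
force: [0.9, -0.5, 0.3]
grip_width: 0.064
```

Request:
{"api": "carry_out", "payload": {
  "motion": [0,0,0,0,0,0,0,0,0,0,0,0,0,0,0,0,0,0,0,0,0,0,0,0],
  "jaw": 1
}}

```text
clock: 5.95
tool_pos: [0.5445, -0.2899, -0.0009]
orientation: [-1.273, -1.119, 1.121]
force: [-0.6, -0.4, 0.1]
grip_width: 0.0548
```

Request:
{"api": "carry_out", "payload": {
  "motion": [0,-0.02,0,0,0,0,0,-0.045,0,0,0,0,0,-0.05,0,0,0,0,0,-0.05,0,0,-4.5,0,0,-0.04,0,0,-4.5,0,0,0,0,0,0,0]
}}

```text
clock: 6.7
tool_pos: [0.5409, -0.2868, 0.2047]
orientation: [-1.188, -1.234, 1.242]
force: [0.5, -0.2, -4.6]
grip_width: 0.0548
```

```bash
python3 - <<'E'
from h import *
T=load("top0"); print("shaker",onz(T,(340,121),.15))
go((.6227,.0043,.20),down(92.4))
E
```

```text
shaker [ 0.65412523 -0.16644995  0.15      ]
 clock 6.7 turn deg [-0.25 -0.14 -0.1 ] then shift [ 0.2874  0.0047 -0.0939] | shift in present axes [ 0.2876  0.0038 -0.0932] z 0.2047 xaxis [-0.039  0.999 -0.002] j [-0.61  0.46 -0.06  1.05 -0.   -0.65] F [ 0.5 -0.2 -4.6] w 0.0548
```

Request:
{"api": "carry_out", "payload": {
  "motion": [0.03,0,-0.047,0,0,0,0.04,0,-0.047,0,0,0,0.055,0.0,0,0,0,0,0.055,0,0,0,0,0,0.05,0,0,0,0,0,0.04,0,0,0,0,0,0.0174,0,0,0,0,0,0,0.03,0,0,0,0,0,0.04,0,0,0,0,0,0.02,0,0,0,0,0,0,0,0,0,0]
}}

```text
clock: 8.07
tool_pos: [0.6141, 0.0121, 0.0863]
orientation: [-1.169, -1.202, 1.243]
force: [0.4, -0.5, -3.3]
grip_width: 0.0544
```

```bash
python3 - <<'E'
from h import *
from workcell import optics
go((.6227,.0043,.08),down(92.4))
for n in ("wrist","top"):
    c=optics.camera(n); np.savez(f"pics/{n}3.npz",**c); 
    im=c["frame"][:,:,::-1]
    if n=="wrist": a=im
    else: b=cv2.resize(im[100:220,220:310],None,fx=4,fy=4,interpolation=cv2.INTER_CUBIC)[:384]
cv2.imwrite("pics/v3.png",a)
E
```

```text
clock 8.07 turn deg [-2.03 -0.95  0.17] then shift [-0.0081  0.0063 -0.0083] | shift in present axes [-0.008   0.006  -0.0086] z 0.0863 xaxis [-0.025  1.     0.003] j [-0.1   0.59 -0.16  0.85 -0.   -0.12] F [ 0.4 -0.5 -3.3] w 0.0544
```

View pics/v3.png

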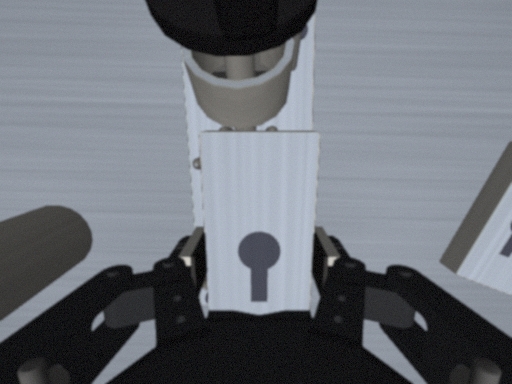

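The knob is at the top (235,25), the near-end pin tips at (226,129) and (272,129), the left side pin at (197,162), and the held plate's near edge on row 131. I'll compare these with the predictions.

```bash
python3 - <<'E'
from h import *
c=load("wrist3")
o=np.array([.6227,.0043,0]);R=Ro.from_rotvec([0,0,np.radians(2.4)]).as_matrix()
for q in ([-.046,-.0345,.054],[-.046,.0345,.054],[-.0665,-.016,.054],[-.0665,.016,.054],[-.15,-.05,.012],[-.15,.05,.012]): print(q,proj(c,o+R@q).round(1))
z=.0863+.001+.016
e=[onz(c,p,z) for p in ((204,131),(319,131))]; print("near edge",e, "disc",onz(c,(260,250),z)); 
m=(e[0]+e[1])/2; print("centre from edge",m[:2]+.06*R[:2,0])
print("pin",onz(c,(197,162),.054))
a=c["frame"][105:190,180:335,::-1]; cv2.imwrite("pics/v3c.png",cv2.resize(a,None,fx=5,fy=5,interpolation=cv2.INTER_CUBIC))
E
```

```text
[-0.046, -0.0345, 0.054] [194.4 168.4]
[-0.046, 0.0345, 0.054] [298.6 166.5]
[-0.0665, -0.016, 0.054] [220.8 136.2]
[-0.0665, 0.016, 0.054] [270.4 135.3]
[-0.15, -0.05, 0.012] [176.2  18.6]
[-0.15, 0.05, 0.012] [313.7  16. ]
near edge [array([ 0.55360627, -0.01549135,  0.1033    ]), array([0.55231864, 0.03780703, 0.1033    ])] disc [0.61251315 0.01194513 0.1033    ]
centre from edge [0.61290982 0.01367038]
pin [ 0.57393152 -0.03023653  0.054     ]
```

View pics/v3c.png

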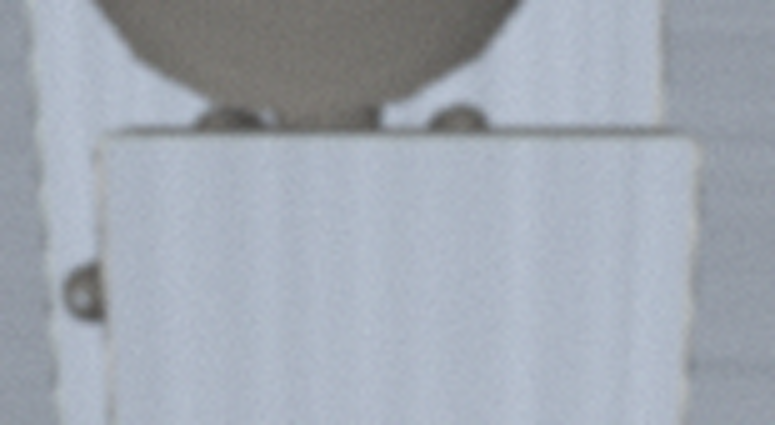

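Request:
{"api": "carry_out", "payload": {
  "motion": [-0.0064,0,-0.0066,-2,-0.9,0,0,0.009,0,0,0,0,0,0.009,0,0,0,0,0,0,0,0,0,0]
}}

```text
clock: 8.68
tool_pos: [0.6249, 0.0049, 0.0721]
orientation: [-1.194, -1.245, 1.233]
force: [-0.4, 0.4, -3.4]
grip_width: 0.0545
```

```bash
cat >> h.py <<'E'
def pins(c,o,yaw,hz=.054,r=9,names=None):
    "predicted pin tips, and dark blob centroid near each"
    R=Ro.from_rotvec([0,0,np.radians(yaw)]).as_matrix();g=c["frame"].mean(2)
    for q in ([-.046,-.0345],[-.046,.0345],[-.0665,-.016],[-.0665,.016]):
        p=proj(c,np.r_[o,0]+R@[*q,hz]);x,y=p.round().astype(int);w=g[y-r:y+r+1,x-r:x+r+1];m=np.clip(130-w,0,30)
        yy,xx=np.mgrid[y-r:y+r+1,x-r:x+r+1];print(q,"pred",p.round(1),"seen",np.round([(xx*m).sum()/m.sum(),(yy*m).sum()/m.sum()],1),"n",int((m>0).sum()))
E
python3 - <<'E'
from h import *
from workcell import optics
go((.6207,.0057,.06),down(92.4))
c=optics.camera("wrist"); np.savez("pics/w4.npz",**c)
cv2.imwrite("pics/w4.png",cv2.resize(c["frame"][100:215,170:345,::-1],None,fx=4,fy=4,interpolation=cv2.INTER_CUBIC))
pins(c,(.6195,.0073),2.4)
E
```

```text
clock 8.68 turn deg [ 0.44 -0.13  0.1 ] then shift [0.001  0.0121 0.0042] | shift in present axes [0.0009 0.0121 0.0043] z 0.0721 xaxis [-0.04   0.999  0.002] j [-0.11  0.6  -0.2   0.77  0.   -0.15] F [-0.4  0.4 -3.4] w 0.0545
[-0.046, -0.0345] pred [205.6 146.9] seen [199. 147.] n 1
[-0.046, 0.0345] pred [322.4 146.5] seen [321. 146.] n 26
[-0.0665, -0.016] pred [236.  110.5] seen [235.6 112.5] n 158
[-0.0665, 0.016] pred [292.1 110.3] seen [287.4 112.2] n 122
```

View pics/w4.png

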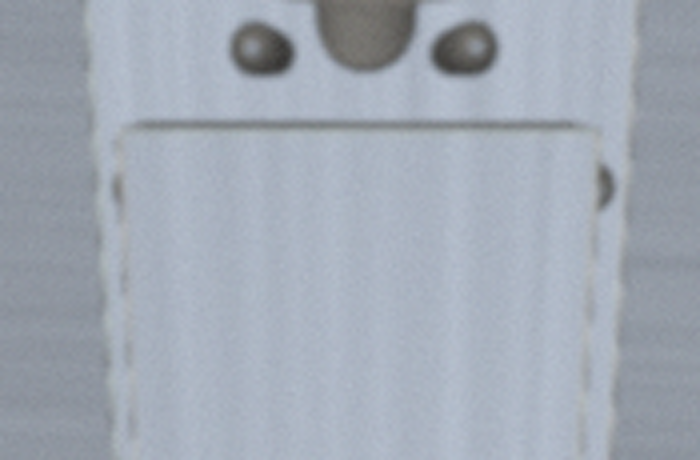

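The end pins are at px (235.5,112) and (286.2,112), side pins peek evenly at both plate edges, and the near plate edge is on row 132 from x=201 to 319.5. Next is the relative offset by rays.

```bash
python3 - <<'E'
from h import *
c=load("w4"); R=Ro.from_rotvec([0,0,np.radians(2.4)]).as_matrix()[:2,:2]
for zp in (.087,.089,.091):
    e=(onz(c,(201.2,132),zp)+onz(c,(319.5,132),zp))/2; print("plate",zp,e[:2]+.06*R[:,0], np.linalg.norm(onz(c,(201.2,132),zp)-onz(c,(319.5,132),zp)))
for zn in (.048,.051,.054):
    a,b=onz(c,(235.5,112),zn),onz(c,(286.2,112),zn); n=(a+b)/2; print("nest",zn,n[:2]+.0665*R[:,0],"gap",np.linalg.norm(a-b))
go((.6207,.0057,.06),down(92.4))
E
```

```text
plate 0.087 [0.62353697 0.00513697] 0.05469038194391293
plate 0.089 [0.62344136 0.00512021] 0.05383125992513572
plate 0.091 [0.62334576 0.00510346] 0.0529721379063585
nest 0.048 [0.62032424 0.00556108] gap 0.03003566090930946
nest 0.051 [0.62038955 0.0055391 ] gap 0.02949388208029461
nest 0.054 [0.62045486 0.00551712] gap 0.028952103251279764
 clock 8.72 turn deg [ 0.48 -0.12  0.1 ] then shift [0.001  0.0125 0.0045] | shift in present axes [0.0009 0.0125 0.0046] z 0.0725 xaxis [-0.04   0.999  0.002] j [-0.11  0.6  -0.2   0.77  0.   -0.15] F [-0.7 -0.3 -2.3] w 0.0543
```

Request:
{"api": "carry_out", "payload": {
  "motion": [0.0005,0,0.003,0.5,0,0,0,0.008,0,0,0,0,0,0.008,0,0,0,0,0,0.008,0,0,0,0,0,0,0,0,0,0]
}}

```text
clock: 9.35
tool_pos: [0.6219, 0.0057, 0.0467]
orientation: [-1.188, -1.238, 1.238]
force: [-0.0, 0.5, -3.6]
grip_width: 0.0542
```

```bash
python3 - <<'E'
from h import *
go((.6207,.0057,.012),down(92.4))
E
```

```text
clock 9.35 turn deg [-0.08 -0.1   0.11] then shift [0.     0.0347 0.0012] | shift in present axes [-0.0001  0.0347  0.0012] z 0.0467 xaxis [-0.04   0.999  0.002] j [-0.11  0.63 -0.22  0.73  0.   -0.15] F [-0.   0.5 -3.6] w 0.0542
```

Request:
{"api": "carry_out", "payload": {
  "motion": [0,0.008,0.0005,0,0,0,0,0.01,0,0,0,0,0,0.008,0,0,0,0,0,0.006,0,0,0,0,0,0.002,0,0,0,0,0,0,0,0,0,0]
}}

```text
clock: 10.1
tool_pos: [0.6215, 0.0057, 0.0114]
orientation: [-1.188, -1.238, 1.238]
force: [-0.2, -0.1, -3.1]
grip_width: 0.0542
```

Request:
{"api": "carry_out", "payload": {
  "motion": [0,0.001,0,0,0,0,0,0.0005,0,0,0,0]
}}

```text
clock: 10.35
tool_pos: [0.6216, 0.0057, 0.0112]
orientation: [-1.189, -1.239, 1.238]
force: [-2.9, 0.7, 2.6]
grip_width: 0.0549
```

Request:
{"api": "carry_out", "payload": {
  "motion": [0,0,0,0,0,0,0,0,0,0,0,0,0,0,0,0,0,0,0,-0.02,0,0,0,0,0,-0.04,0,0,0,0,0,-0.05,0,0,0,0,0,-0.06,0,0,0,0,0,-0.03,0,0,0,0,0,0,0,0,0,0],
  "jaw": -0.5
}}

```text
clock: 11.48
tool_pos: [0.6231, 0.0051, 0.2165]
orientation: [-1.191, -1.241, 1.237]
force: [0.4, 0.2, 0.1]
grip_width: 0.0643
```

```bash
python3 - <<'E'
from h import *
from workcell import optics
go((.445,.250,.20),down(108.9)); go((.445,.250,.20),down(-71.1))
c=optics.camera("wrist"); np.savez("pics/w5.npz",**c)
t=optics.camera("top"); np.savez("pics/t5.npz",**t)
a=c["frame"][:,:,::-1][:, 100:430]
S=optics.camera("scene"); np.savez("pics/s5.npz",**S)
cv2.imwrite("pics/w5.png",np.hstack([a,cv2.resize(S["frame"][170:266,210:310,::-1],(400,384),interpolation=cv2.INTER_CUBIC)]))
E
```

```text
clock 11.47 turn deg [  0.13 -16.62   0.05] then shift [0.2894 0.0165 0.0892] | shift in present axes [0.2518 0.0164 0.1683] z 0.2165 xaxis [-0.04   0.999  0.001] j [-0.11  0.47 -0.01  1.09  0.   -0.15] F [0.4 0.2 0.1] w 0.0643
 clock 11.47 turn deg [-7.0000e-02  1.6338e+02  1.8000e-01] then shift [-0.2894  0.0165 -0.0892] | shift in present axes [0.2518 0.0164 0.1683] z 0.2165 xaxis [-0.04   0.999  0.001] j [-0.11  0.47 -0.01  1.09  0.   -0.15] F [0.4 0.2 0.1] w 0.0643
```

View pics/w5.png

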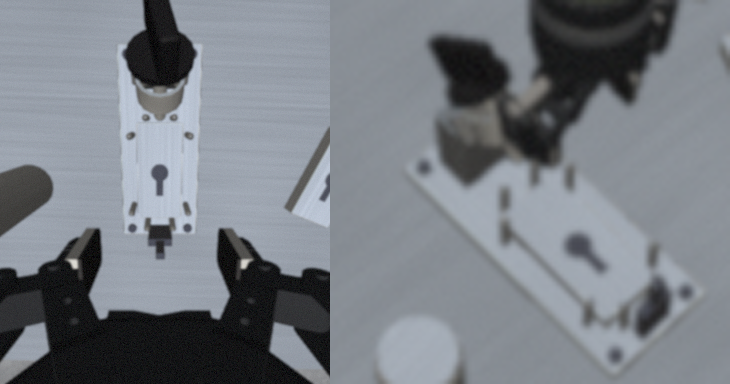

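The thin plate lies in the nest between all the pins (wrist view disc (260,173), scene inset confirms). The knob's disc is near (258,55). Now for the thick plate B.

Request:
{"api": "carry_out", "payload": {
  "motion": [0,0,0,0,-8.3,0,0,0,0,0,-8.3,0,0.048,0.002,0.0149,0,0,0,0.048,0.002,0.0149,0,0,0,0.048,0.002,0.0149,0,0,0,0.048,0.002,0.0149,0,0,0,0.048,0.002,0.0149,0,0,0,0.044,0.002,0.012,0,0,0,0,0,0,0,0,0,0,0,0,0,0,0],
  "jaw": -1
}}

```text
clock: 12.88
tool_pos: [0.428, 0.2486, 0.1822]
orientation: [-0.998, -1.423, 1.468]
force: [1.1, 0.7, -0.6]
grip_width: 0.0855
```

```bash
python3 - <<'E'
from h import *
from workcell import optics
go((.445,.250,.20),down(108.9))
c=optics.camera("wrist"); np.savez("pics/w6.npz",**c)
C,y=plate(c,(.445,.251),.032,win=(75,85))
go((*C,.004),down(y+90))
E
```

```text
clock 12.88 turn deg [-2.19  0.42  0.61] then shift [-0.0041 -0.0178 -0.0165] | shift in present axes [-0.0041 -0.0185 -0.0158] z 0.1822 xaxis [-0.331  0.944  0.011] j [ 0.37  0.29 -0.37  0.94  0.01  0.03] F [ 1.1  0.7 -0.6] w 0.0855
plate rect [0.4448 0.2525] centroid [0.4417 0.2514 0.032 ] size [0.1174 0.0562] yaw 18.75 th 161.83333333333331
 clock 12.93 turn deg [-2.21  0.53  0.63] then shift [-0.0015  0.1782 -0.0172] | shift in present axes [-0.0036  0.1773 -0.0241] z 0.1822 xaxis [-0.33   0.944  0.011] j [ 0.37  0.29 -0.37  0.94  0.01  0.03] F [-0.5  0.1  0.1] w 0.0852
```

Request:
{"api": "carry_out", "payload": {
  "motion": [-0.002,0,-0.0172,-2.2,0.5,0.6,0,0.04,0,0,0,0,0,0.05,0,0,0,0,0,0.035,0,0,0,0,0,0,0,0,0,0]
}}

```text
clock: 13.55
tool_pos: [0.4505, 0.247, 0.0523]
orientation: [-1.045, -1.44, 1.438]
force: [0.2, -0.5, 1.0]
grip_width: 0.0852
```

```bash
python3 - <<'E'
from h import *
from workcell import optics
c=optics.camera("wrist"); np.savez("pics/w7.npz",**c)
C,y=plate(c,(.445,.251),.032,win=(105,115))
go((*C,.004),down(y+90)); go((.4448,.2518,.004),down(108.8))
E
```

```text
plate rect [0.4481 0.2513] centroid [0.4354 0.2453 0.032 ] size [0.1497 0.1394] yaw 17.22 th 109.0
 clock 13.6 turn deg [ 0.28  0.93 -0.05] then shift [0.0048 0.0497 0.0023] | shift in present axes [0.0048 0.0497 0.0024] z 0.0537 xaxis [-0.311  0.95  -0.001] j [ 0.36  0.45 -0.52  0.59 -0.    0.04] F [0.5 0.8 0.7] w 0.0851
 clock 13.6 turn deg [ 0.27 -0.66 -0.05] then shift [0.0063 0.0497 0.0051] | shift in present axes [0.0063 0.0497 0.0054] z 0.0537 xaxis [-0.311  0.95  -0.001] j [ 0.36  0.45 -0.52  0.59 -0.    0.04] F [0.5 0.8 0.7] w 0.0851
```

Request:
{"api": "carry_out", "payload": {
  "motion": [0.006,0,0.005,0.2,-0.6,0,0,0.02,0,0,0,0,0,0.02,0,0,0,0,0,0.007,0,0,0,0,0,0.002,0,0,0,0]
}}

```text
clock: 14.22
tool_pos: [0.451, 0.2543, 0.0115]
orientation: [-1.045, -1.459, 1.438]
force: [-0.2, 0.1, -0.3]
grip_width: 0.0853
```

```bash
python3 - <<'E'
from h import *
go((.4448,.2518,.004),down(108.8))
E
```

```text
clock 14.22 turn deg [ 0.81 -0.03  0.  ] then shift [-0.0003  0.0075  0.0067] | shift in present axes [-0.0003  0.0074  0.0068] z 0.0115 xaxis [-0.322  0.947  0.   ] j [ 0.37  0.52 -0.55  0.48 -0.    0.04] F [-0.2  0.1 -0.3] w 0.0853
```

Request:
{"api": "carry_out", "payload": {
  "motion": [0,0.003,0.0067,0.8,0,0,0,0.004,0,0,0,0,0,0,0,0,0,0]
}}

```text
clock: 14.6
tool_pos: [0.4453, 0.2525, 0.0057]
orientation: [-1.037, -1.448, 1.445]
force: [0.8, 0.4, -0.5]
grip_width: 0.0852
```

```bash
python3 - <<'E'
from h import *
go((.4448,.2518,.004),down(108.8))
E
```

```text
clock 14.6 turn deg [ 0.1  -0.01  0.01] then shift [-0.0005  0.0017  0.0007] | shift in present axes [-0.0005  0.0017  0.0007] z 0.0057 xaxis [-0.322  0.947  0.   ] j [ 0.37  0.53 -0.56  0.48  0.    0.04] F [ 0.8  0.4 -0.5] w 0.0852
```

Request:
{"api": "carry_out", "payload": {
  "motion": [0,0.002,0.0005,0,0,0,0,0,0,0,0,0,0,0,0,0,0,0,0,0,0,0,0,0,0,0,0,0,0,0,0,0,0,0,0,0],
  "jaw": 1,
  "force": 70
}}

```text
clock: 15.35
tool_pos: [0.445, 0.2528, 0.0041]
orientation: [-1.036, -1.449, 1.444]
force: [0.0, 0.3, -0.6]
grip_width: 0.0547
```

Request:
{"api": "carry_out", "payload": {
  "motion": [0,-0.02,0,0,0,0,0,-0.045,0,0,0,0,0,-0.05,0,0,0,0,0,-0.05,0,0,8.2,0,0,-0.04,0,0,8.2,0,0,0,0,0,0,0]
}}

```text
clock: 16.1
tool_pos: [0.4405, 0.2504, 0.2096]
orientation: [-1.188, -1.225, 1.241]
force: [0.5, 0.3, -5.3]
grip_width: 0.0548
```

```bash
python3 - <<'E'
from h import *
from workcell import optics
c=optics.camera("wrist"); np.savez("pics/w8.npz",**c)
o=c["R"]; go((.6215,.0057,.20),down(92.4))
E
```

```text
clock 16.15 turn deg [-0.79 -0.44 -0.26] then shift [-0.2516  0.0075 -0.172 ] | shift in present axes [-0.2502  0.0063 -0.174 ] z 0.2075 xaxis [-0.034  0.999 -0.005] j [ 0.37  0.27 -0.33  0.98  0.    0.34] F [-0.   0.1 -4.8] w 0.0548
```

Request:
{"api": "carry_out", "payload": {
  "motion": [0,0,-0.05,-0.8,-0.4,0,-0.015,0,-0.055,0,0,0,-0.035,0,-0.045,0,0,0,-0.05,0,-0.024,0,0,0,-0.055,0,0,0,0,0,-0.055,0,0,0,0,0,-0.04,0,0,0,0,0,0,0.03,0,0,0,0,0,0.04,0,0,0,0,0,0.03,0,0,0,0,0,0,0,0,0,0]
}}

```text
clock: 17.52
tool_pos: [0.6187, -0.0033, 0.0709]
orientation: [-1.161, -1.23, 1.272]
force: [3.2, 1.1, 4.1]
grip_width: 0.0547
```

```bash
python3 - <<'E'
from h import *
go((.6215,.0057,.085),down(92.4))
E
```

```text
clock 17.52 turn deg [-1.73  1.13 -0.23] then shift [ 0.0089 -0.0141 -0.0031] | shift in present axes [ 0.0088 -0.0143 -0.0029] z 0.0709 xaxis [-0.062  0.998 -0.004] j [-0.12  0.61 -0.17  0.82 -0.01 -0.18] F [3.2 1.1 4.1] w 0.0547
```

Request:
{"api": "carry_out", "payload": {
  "motion": [0.0088,-0.014,-0.004,-1.7,1.1,0,0,0,0,0,0,0,0,0,0,0,0,0]
}}

```text
clock: 17.9
tool_pos: [0.6177, 0.0068, 0.0789]
orientation: [-1.182, -1.233, 1.248]
force: [-0.5, -0.1, -4.7]
grip_width: 0.0548
```

```bash
python3 - <<'E'
from h import *
from workcell import optics
go((.6215,.0057,.075),down(92.4))
c=optics.camera("wrist"); np.savez("pics/w9.npz",**c)
cv2.imwrite("pics/w9.png",cv2.resize(c["frame"][70:215,170:345,::-1],None,fx=4,fy=4,interpolation=cv2.INTER_CUBIC))
E
```

```text
clock 17.9 turn deg [-0.57  0.15 -0.13] then shift [-0.0013  0.0039 -0.0037] | shift in present axes [-0.0013  0.0038 -0.0037] z 0.0789 xaxis [-0.045  0.999 -0.002] j [-0.11  0.59 -0.19  0.8  -0.   -0.15] F [-0.5 -0.1 -4.7] w 0.0548
```

View pics/w9.png

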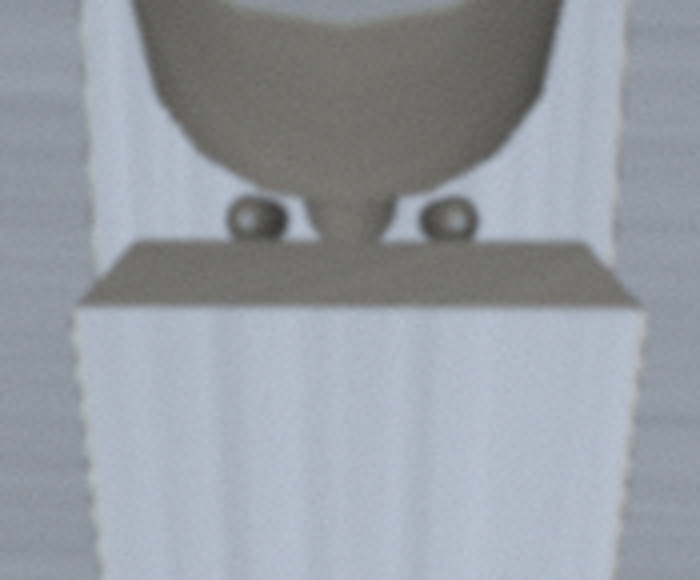

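Pins are at px (234.5,124.6) and (282.4,125). The plate's lower near edge is on row 130 (x 203.7–317), its upper one on row 146 (x 189–330).

```bash
python3 - <<'E'
from h import *
c=load("w9"); R=Ro.from_rotvec([0,0,np.radians(2.4)]).as_matrix()[:2,:2]
for l,r,z in (((203.7,130),(317,130),.075),((189.5,146.3),(330,146.3),.107)):
    a,b=onz(c,l,z),onz(c,r,z); print("plate",((a+b)/2)[:2]+.06*R[:,0],np.linalg.norm(a-b))
a,b=onz(c,(234.5,124.6),.051),onz(c,(282.4,125),.051); print("nest",((a+b)/2)[:2]+.0665*R[:,0],np.linalg.norm(a-b))
E
```

```text
plate [0.61617002 0.00681099] 0.06040952407366192
plate [0.62215931 0.00674715] 0.059507584708361545
nest [0.6201462 0.0058686] 0.02956591205195574
```

The pixel sizes disagree by about 6%, so I'll measure them numerically.

```bash
python3 - <<'E'
from h import *
for n in ("w4","w9"):
    c=load(n);g=c["frame"].mean(2)
    print(n,"cam",-c["R"].T@c["t"],"col260 rows95-155",g[95:156,258:263].mean(1).astype(int).tolist())
    for r in ((112,) if n=="w4" else (123,126)): print(r,"cols 225-295",g[r-1:r+2,225:296].mean(0).astype(int).tolist())
    for r in ((134,) if n=="w4" else (133,143,148)): print(r,"L",g[r-1:r+2,180:215].mean(0).astype(int).tolist(),"R",g[r-1:r+2,305:340].mean(0).astype(int).tolist())
E
```

```text
w4 cam [0.55750337 0.00155779 0.21431691] col260 rows95-155 [115, 117, 117, 115, 115, 115, 111, 110, 111, 114, 115, 114, 116, 113, 115, 114, 114, 115, 114, 114, 111, 105, 123, 157, 179, 184, 185, 185, 184, 184, 184, 185, 184, 183, 176, 147, 133, 155, 174, 180, 180, 179, 179, 180, 180, 180, 180, 180, 179, 179, 178, 181, 180, 181, 180, 180, 180, 180, 181, 180, 180]
112 cols 225-295 [186, 175, 146, 109, 97, 112, 128, 137, 136, 123, 105, 90, 83, 74, 68, 61, 65, 83, 126, 165, 183, 185, 185, 183, 179, 165, 141, 118, 108, 109, 110, 115, 114, 115, 116, 114, 115, 113, 112, 110, 108, 105, 101, 98, 94, 106, 128, 156, 174, 176, 182, 172, 144, 105, 75, 72, 75, 81, 86, 95, 101, 112, 125, 135, 135, 124, 103, 88, 98, 139, 172]
134 L [151, 150, 151, 151, 151, 151, 149, 154, 151, 151, 151, 152, 156, 168, 179, 182, 181, 180, 174, 171, 171, 174, 175, 174, 176, 177, 175, 173, 174, 175, 178, 179, 181, 182, 183] R [176, 175, 176, 177, 181, 183, 184, 184, 182, 179, 179, 179, 178, 175, 171, 175, 182, 182, 184, 185, 184, 174, 157, 148, 150, 151, 150, 150, 153, 152, 152, 151, 151, 150, 152]
w9 cam [0.55281917 
[... 1439 characters left out ...]
1, 151, 152, 149, 150, 151, 152, 149, 143, 133, 121, 114, 111, 108, 111, 111, 112, 112, 111, 113, 113, 113, 113, 113, 112, 114, 112, 112, 113, 112, 114, 115, 113] R [116, 117, 114, 114, 115, 114, 115, 115, 115, 114, 116, 117, 115, 112, 114, 114, 114, 112, 113, 114, 116, 122, 130, 140, 146, 152, 152, 152, 154, 152, 152, 153, 153, 152, 153]
148 L [152, 153, 150, 153, 152, 152, 151, 151, 159, 170, 177, 176, 176, 179, 177, 178, 175, 176, 176, 176, 177, 180, 180, 179, 181, 179, 177, 176, 178, 175, 175, 174, 176, 176, 178] R [175, 177, 178, 175, 175, 176, 172, 173, 173, 171, 173, 172, 173, 174, 175, 174, 173, 173, 174, 174, 173, 175, 176, 173, 169, 167, 160, 154, 150, 151, 151, 152, 150, 149, 150]
```

```bash
python3 - <<'E'
from h import *
from workcell import bot
for n in ("w8","w9"):
    c=load(n);g=c["frame"].mean(2)
    m=g[:,258:263].mean(1); print(n,"col",m[105:165].astype(int).tolist())
    for r in (150,170): print(r,"L",g[r-1:r+2,175:215].mean(0).astype(int).tolist(),"R",g[r-1:r+2,305:345].mean(0).astype(int).tolist())
    y,x=np.where((g[180:305,225:295]<100)); print("keyhole",x.mean()+225,y.mean()+180,len(x),y.min()+180,y.max()+180)
E
```

```text
w8 col [146, 146, 148, 146, 148, 148, 146, 145, 144, 143, 142, 145, 148, 148, 148, 146, 144, 147, 147, 144, 145, 145, 147, 148, 149, 148, 147, 144, 130, 109, 93, 95, 123, 158, 176, 180, 179, 180, 181, 179, 180, 179, 180, 181, 180, 179, 181, 180, 180, 181, 180, 181, 182, 180, 180, 179, 180, 181, 180, 181]
150 L [150, 148, 149, 149, 148, 148, 149, 150, 147, 149, 149, 150, 148, 150, 148, 151, 146, 145, 143, 156, 171, 178, 180, 178, 180, 179, 180, 179, 180, 179, 178, 181, 182, 183, 181, 182, 182, 178, 177, 178] R [182, 182, 181, 180, 179, 180, 181, 185, 183, 181, 183, 182, 181, 185, 187, 185, 186, 183, 172, 152, 140, 144, 148, 147, 149, 147, 147, 147, 147, 147, 147, 146, 146, 145, 147, 145, 147, 146, 148, 147]
170 L [152, 149, 151, 152, 150, 151, 150, 149, 149, 151, 150, 150, 151, 149, 150, 152, 150, 149, 148, 155, 168, 179, 181, 182, 181, 182, 180, 179, 181, 180, 178, 181, 182, 184, 182, 183, 182, 181, 179, 179] R [183, 183, 182, 180, 182, 183, 187, 185, 182, 183, 184, 183, 186, 187, 186, 187, 183, 179, 166, 153, 149, 151, 150, 151, 150, 149, 150, 150, 151, 149, 150, 150, 150, 148, 152,
[... 569 characters left out ...]
81, 181, 181, 182, 184, 183] R [186, 185, 186, 187, 185, 187, 186, 184, 184, 184, 183, 184, 186, 186, 186, 185, 185, 183, 184, 188, 186, 188, 188, 188, 184, 180, 164, 154, 151, 152, 153, 152, 153, 152, 152, 152, 154, 153, 154, 151]
170 L [154, 153, 153, 152, 152, 152, 152, 152, 154, 154, 151, 151, 152, 154, 152, 166, 178, 184, 184, 184, 184, 183, 183, 181, 182, 183, 183, 185, 186, 187, 185, 186, 184, 184, 183, 181, 181, 181, 182, 183] R [186, 186, 186, 187, 186, 186, 185, 185, 184, 186, 185, 188, 188, 185, 185, 185, 187, 187, 191, 191, 187, 187, 182, 172, 163, 157, 156, 155, 155, 157, 155, 156, 155, 154, 155, 156, 156, 155, 155, 154]
keyhole 258.79324324324324 274.27702702702703 1480 252 304
```

Compared with the earlier view, the near end has risen about 10 mm: the plate tilted in the grip when it touched something (probably the screw's nose). I'll set it down on free bench beside the base and regrip it level.

Request:
{"api": "carry_out", "payload": {
  "motion": [0,-0.04,0,-0.5,0,0,0.035,-0.01,0,0,0,0,0.045,0,0.01,0,0,0,0.04,0,0.02,0,0,0,0,0.03,0.02,0,0,0,0,0.04,0,0,0,0,0,0.015,0,0,0,0,0,0,0,0,0,0]
}}

```text
clock: 18.95
tool_pos: [0.5599, 0.1275, 0.0421]
orientation: [-1.186, -1.239, 1.246]
force: [0.8, -0.3, -3.8]
grip_width: 0.0552
```

```bash
python3 - <<'E'
from h import *
go((.575,.125,.004),down(92.4))
E
```

```text
clock 18.95 turn deg [-0.2   0.2  -0.11] then shift [-0.0032  0.0381 -0.0149] | shift in present axes [-0.0031  0.0381 -0.0151] z 0.0421 xaxis [-0.045  0.999 -0.002] j [ 0.1   0.56 -0.36  0.66 -0.    0.05] F [ 0.8 -0.3 -3.8] w 0.0552
```

Request:
{"api": "carry_out", "payload": {
  "motion": [0,0.012,0,0,0,0,0,0.008,0,0,0,0,0,0.006,0,0,0,0,0,0.005,0,0,0,0,0,0.004,0,0,0,0,0,0.003,0,0,0,0]
}}

```text
clock: 19.7
tool_pos: [0.5612, 0.1269, 0.0088]
orientation: [-1.189, -1.24, 1.244]
force: [-8.1, -0.8, 16.5]
grip_width: 0.0547
```

Request:
{"api": "carry_out", "payload": {
  "motion": [0,0.002,0,0,0,0,0,0.0,0,0,0,0]
}}

```text
clock: 19.95
tool_pos: [0.5617, 0.1269, 0.01]
orientation: [-1.191, -1.242, 1.243]
force: [-0.4, -0.3, -4.5]
grip_width: 0.0548
```

Request:
{"api": "carry_out", "payload": {
  "motion": [0,0,0,0,0,0,0,0,0,0,0,0,0,0,0,0,0,0,0,0.003,0,0,0,0,0,0.003,0,0,0,0,0,0,0,0,0,0],
  "jaw": -0.5
}}

```text
clock: 20.7
tool_pos: [0.5641, 0.1271, 0.0044]
orientation: [-1.194, -1.245, 1.24]
force: [-0.1, 0.4, -0.2]
grip_width: 0.0642
```

```bash
python3 - <<'E'
from h import *
from workcell import optics
c=optics.camera("wrist"); np.savez("pics/w10.npz",**c);g=c["frame"].mean(2)
go((.5612,.1269,.003),down(92.4))
m=g[:,258:263].mean(1); print("col",m[115:165].astype(int).tolist())
for r in (150,170): print(r,"L",g[r-1:r+2,175:215].mean(0).astype(int).tolist(),"R",g[r-1:r+2,305:345].mean(0).astype(int).tolist())
y,x=np.where((g[180:305,225:295]<100)); print("keyhole",x.mean()+225,y.mean()+180,len(x),y.min()+180,y.max()+180)
E
```

```text
clock 20.75 turn deg [ 0.35  0.14 -0.13] then shift [-0.0001  0.0015  0.0029] | shift in present axes [-0.0001  0.0015  0.003 ] z 0.0045 xaxis [-0.044  0.999 -0.002] j [ 0.1   0.61 -0.38  0.57 -0.    0.05] F [-0.4  0.4 -0.5] w 0.0642
col [147, 147, 147, 149, 148, 146, 146, 148, 147, 142, 124, 109, 127, 158, 175, 180, 183, 182, 182, 181, 182, 182, 182, 182, 182, 183, 183, 181, 181, 183, 181, 183, 181, 183, 181, 181, 183, 183, 182, 183, 183, 181, 182, 183, 182, 183, 182, 181, 182, 183]
150 L [150, 146, 149, 151, 150, 150, 149, 150, 151, 149, 152, 149, 150, 151, 150, 152, 152, 150, 157, 170, 179, 181, 183, 181, 181, 181, 182, 181, 181, 184, 184, 185, 183, 183, 186, 183, 182, 181, 181, 180] R [186, 183, 184, 183, 182, 182, 186, 184, 188, 183, 186, 186, 186, 186, 187, 190, 190, 185, 175, 157, 147, 150, 152, 151, 151, 151, 151, 153, 150, 151, 152, 152, 152, 153, 151, 151, 150, 151, 151, 152]
170 L [150, 150, 150, 150, 149, 149, 148, 150, 151, 150, 149, 149, 151, 148, 150, 148, 153, 148, 151, 154, 166, 178, 181, 184, 183, 182, 181, 182, 182, 181, 183, 183, 184, 185, 184, 184, 185, 182, 180, 180] R [184, 184, 185, 185, 185, 186, 187, 186, 186, 184, 187, 186, 187, 188, 189, 189, 186, 182, 168, 157, 152, 154, 152, 153, 149, 153, 152, 153, 152, 151, 153, 153, 154, 152, 152, 154, 152, 152, 151, 152]
keyhole 258.7513572204126 265.2090119435396 1842 237 304
```

Request:
{"api": "carry_out", "payload": {
  "motion": [0,0.001,0.0043,0.35,0,0,0,0.001,0,0,0,0,0,0,0,0,0,0]
}}

```text
clock: 21.12
tool_pos: [0.5595, 0.1269, 0.0024]
orientation: [-1.189, -1.24, 1.244]
force: [-0.4, 0.4, -0.2]
grip_width: 0.0634
```

Request:
{"api": "carry_out", "payload": {
  "motion": [0,0,0,0,0,0,0,0,0,0,0,0,0,0,0,0,0,0,0,0,0,0,0,0],
  "jaw": 1,
  "force": 100
}}

```text
clock: 21.62
tool_pos: [0.5595, 0.1269, 0.0029]
orientation: [-1.189, -1.24, 1.244]
force: [0.1, -0.5, 0.6]
grip_width: 0.0542
```

Request:
{"api": "carry_out", "payload": {
  "motion": [0,-0.02,0,0,0,0,0,-0.045,0,0,0,0,0,-0.045,-0.02,0,0,0,0,-0.01,-0.045,0,0,0,-0.03,0,-0.01,0,0,0,-0.045,0,0,0,0,0,-0.035,0,0,0,0,0,0,0,0,0,0,0]
}}

```text
clock: 22.62
tool_pos: [0.6352, 0.0181, 0.1169]
orientation: [-1.176, -1.23, 1.253]
force: [0.1, 0.6, -4.6]
grip_width: 0.0542
```

```bash
cat >> h.py <<'E'
def prof(c):
    g=c["frame"].mean(2);m=g[:,258:263].mean(1); print("col100",m[100:165].astype(int).tolist())
    for r in (150,170):
        L,R=g[r-1:r+2,175:215].mean(0),g[r-1:r+2,305:345].mean(0)
        print(r,"L",175+np.argmax(L>165),"R",305+39-np.argmax(R[::-1]>165))
    y,x=np.where((g[180:305,225:295]<100)); print("keyhole",x.mean()+225,len(x),y.min()+180)
E
python3 - <<'E'
from h import *
from workcell import optics
c=optics.camera("wrist"); np.savez("pics/w11.npz",**c); prof(c)
go((.623,.0057,.12),down(92.4))
E
```

```text
col100 [148, 144, 142, 138, 137, 141, 147, 159, 170, 172, 174, 176, 181, 182, 181, 180, 180, 181, 180, 181, 181, 181, 180, 181, 181, 181, 181, 182, 181, 182, 181, 182, 180, 176, 149, 117, 93, 97, 128, 161, 178, 180, 181, 179, 180, 181, 181, 178, 181, 180, 181, 181, 180, 180, 181, 182, 181, 181, 182, 182, 181, 180, 181, 180, 181]
150 L 194 R 324
170 L 196 R 323
keyhole 258.84738717339667 1684 248
 clock 22.68 turn deg [-1.01  0.35 -0.07] then shift [-0.0133 -0.0032  0.0124] | shift in present axes [-0.0132 -0.003   0.0125] z 0.1168 xaxis [-0.048  0.999 -0.001] j [-0.08  0.58 -0.09  0.92 -0.   -0.13] F [-0.7 -0.4 -4.7] w 0.0541
```

Request:
{"api": "carry_out", "payload": {
  "motion": [-0.0132,0,0.01,-1,0.3,0,0,0.015,0,0,0,0,0,0.012,0,0,0,0,0,0,0,0,0,0]
}}

```text
clock: 23.18
tool_pos: [0.6233, 0.0096, 0.0855]
orientation: [-1.182, -1.241, 1.245]
force: [0.1, 0.5, -4.7]
grip_width: 0.0544
```

```bash
python3 - <<'E'
from h import *
from workcell import optics
c=optics.camera("wrist"); np.savez("pics/w12.npz",**c); prof(c)
go((.623,.0057,.08),down(92.4))
g=c["frame"].mean(2); m=(g<140).astype(np.uint8)
n,l,s,ce=cv2.connectedComponentsWithStats(m[70:160,170:345])
for i in range(1,n):
    if 40<s[i,4]: print((s[i]+[170,70,0,0,0]).tolist(),(ce[i]+[170,70]).round(1))
for r in range(112,134,3): print(r,[int(v) for v in g[r,220:296:2]])
E
```

```text
col100 [112, 112, 110, 110, 106, 101, 94, 92, 92, 91, 93, 91, 91, 94, 97, 103, 112, 127, 143, 160, 176, 183, 185, 184, 176, 171, 171, 176, 179, 181, 180, 181, 179, 173, 150, 116, 93, 98, 125, 161, 177, 181, 182, 181, 181, 181, 181, 181, 181, 181, 181, 181, 183, 181, 182, 181, 181, 182, 181, 182, 182, 181, 182, 182, 182]
150 L 194 R 324
170 L 196 R 323
keyhole 258.86096256684493 1683 247
 clock 23.23 turn deg [-0.23  0.29  0.1 ] then shift [-0.0039  0.0061  0.0009] | shift in present axes [-0.0039  0.0061  0.0009] z 0.0861 xaxis [-0.047  0.999  0.002] j [-0.1   0.59 -0.17  0.82  0.   -0.15] F [-0.7  0.3 -5.5] w 0.0545
[203, 70, 98, 51, 3055] [251.6  87.5]
[224, 109, 16, 13, 157] [230.9 115.6]
[271, 110, 14, 12, 140] [277.6 115.8]
[200, 135, 122, 4, 463] [259.7 136.6]
112 [184, 178, 138, 105, 111, 102, 85, 79, 120, 168, 181, 149, 102, 109, 115, 116, 113, 109, 105, 102, 92, 87, 149, 178, 178, 181, 159, 111, 96, 105, 106, 97, 141, 183, 187, 190, 185, 179]
115 [182, 175, 107, 121, 140, 114, 82, 68, 58, 105, 176, 175, 123, 103, 114, 117, 115, 110, 99, 100, 95, 126, 176, 178, 177, 157, 88, 
[... 509 characters left out ...]
 165, 169, 168, 167, 169, 178, 180, 176, 172, 175, 175, 179, 179, 180, 174, 174, 171, 169, 178, 180, 178, 184, 182]
127 [172, 175, 180, 183, 181, 178, 174, 174, 177, 180, 174, 176, 175, 178, 180, 181, 179, 173, 176, 177, 180, 175, 177, 173, 174, 180, 177, 173, 175, 175, 174, 173, 171, 177, 175, 175, 171, 179]
130 [176, 179, 180, 179, 180, 178, 177, 175, 179, 182, 177, 177, 181, 177, 180, 181, 183, 176, 178, 179, 183, 179, 178, 178, 180, 183, 181, 178, 176, 179, 180, 184, 173, 182, 180, 183, 165, 177]
133 [167, 169, 175, 177, 170, 171, 168, 168, 172, 172, 172, 172, 177, 172, 176, 176, 175, 169, 171, 175, 174, 169, 172, 173, 172, 179, 174, 175, 173, 171, 175, 172, 168, 176, 175, 174, 162, 170]
```

```bash
python3 - <<'E'
from h import *
c=load("w12"); R=Ro.from_rotvec([0,0,np.radians(2.4)]).as_matrix()[:2,:2]
cam=-c["R"].T@c["t"];print(cam)
p=onz(c,(259,138.3),.1145); n=onz(c,(254.3,115.7),.05)
for k,v,d in (("plate",p,.06),("nest",n,.0665)): print(k,v[:2]+d*R[:,0])
d=(p[:2]+.06*R[:,0])-(n[:2]+.0665*R[:,0]); print("plate-nest in base axes",R.T@d)
go((.623,.0057,.08),down(92.4))
# same for the thin plate's good placing view
c=load("w4");p=onz(c,(260.2,132),.0891);n=onz(c,(260.9,112),.05);print("w4 plate-nest",R.T@((p[:2]+.06*R[:,0])-(n[:2]+.0665*R[:,0])))
E
```

```text
[0.55767719 0.00580702 0.22855603]
plate [0.62421072 0.00880209]
nest [0.6204183  0.00570264]
plate-nest in base axes [0.00391888 0.00293792]
 clock 23.23 turn deg [-0.23  0.29  0.1 ] then shift [-0.0039  0.0061  0.0009] | shift in present axes [-0.0039  0.0061  0.0009] z 0.0861 xaxis [-0.047  0.999  0.002] j [-0.1   0.59 -0.17  0.82  0.   -0.15] F [-0.7  0.3 -5.5] w 0.0545
w4 plate-nest [ 0.00304789 -0.00065799]
```

Request:
{"api": "carry_out", "payload": {
  "motion": [-0.0033,0,0.0025,-0.2,0.3,0,0,0.006,0,0,0,0,0,0.006,0,0,0,0,0,0,0,0,0,0]
}}

```text
clock: 23.72
tool_pos: [0.6222, 0.0065, 0.0741]
orientation: [-1.189, -1.242, 1.238]
force: [-0.9, 0.5, -3.3]
grip_width: 0.0544
```

```bash
python3 - <<'E'
from h import *
go((.6208,.0062,.06),down(92.4))
E
```

```text
clock 23.73 turn deg [0.08 0.01 0.09] then shift [-0.0002  0.0141  0.0014] | shift in present axes [-0.0002  0.0141  0.0015] z 0.0741 xaxis [-0.042  0.999  0.002] j [-0.11  0.59 -0.2   0.78  0.   -0.15] F [-0.9  0.5 -3.3] w 0.0544
```

Request:
{"api": "carry_out", "payload": {
  "motion": [0,0.006,0.001,0,0,0,0,0.006,0,0,0,0,0,0.004,0,0,0,0,0,0.003,0,0,0,0]
}}

```text
clock: 24.22
tool_pos: [0.6215, 0.0064, 0.054]
orientation: [-1.189, -1.242, 1.238]
force: [1.5, 0.0, -4.9]
grip_width: 0.0541
```

Request:
{"api": "carry_out", "payload": {
  "motion": [0,0.006,0,0,0,0,0,0.006,0,0,0,0,0,0.004,0,0,0,0]
}}

```text
clock: 24.6
tool_pos: [0.6217, 0.0064, 0.037]
orientation: [-1.189, -1.242, 1.238]
force: [-1.1, -0.4, -6.1]
grip_width: 0.0543
```

Request:
{"api": "carry_out", "payload": {
  "motion": [0,0.003,0,0,0,0,0,0.003,0,0,0,0,0,0.001,0,0,0,0]
}}

```text
clock: 24.98
tool_pos: [0.6217, 0.0064, 0.031]
orientation: [-1.19, -1.242, 1.238]
force: [-4.3, 0.7, 6.6]
grip_width: 0.0543
```

```bash
python3 - <<'E'
from h import *
from workcell import optics
go((.6208,.0062,.031),down(92.4))
c=optics.camera("wrist"); np.savez("pics/w13.npz",**c); prof(c)
E
```

```text
clock 24.98 turn deg [0.13 0.01 0.06] then shift [-0.0002 -0.      0.0009] | shift in present axes [-0.0002 -0.      0.0009] z 0.031 xaxis [-0.042  0.999  0.001] j [-0.11  0.64 -0.23  0.69  0.   -0.15] F [-4.3  0.7  6.6] w 0.0543
col100 [113, 113, 111, 111, 105, 105, 108, 111, 110, 111, 110, 110, 109, 111, 112, 110, 110, 110, 109, 111, 111, 109, 110, 106, 99, 102, 128, 158, 156, 144, 155, 171, 178, 172, 149, 117, 93, 95, 127, 159, 178, 181, 181, 182, 182, 181, 182, 182, 182, 181, 181, 181, 183, 183, 181, 182, 182, 182, 182, 182, 182, 182, 181, 182, 182]
150 L 176 R 340
170 L 177 R 338
keyhole 258.8661511005354 1681 248
```

Request:
{"api": "carry_out", "payload": {
  "motion": [0,0,0,0,0,0,0,0,0,0,0,0,0,0,0,0,0,0,0,-0.02,0,0,0,0,0,-0.04,0,0,0,0,0,-0.05,0,0,0,0,0,-0.06,0,0,0,0,0,-0.05,0,0,0,0,0,-0.02,0.03,0,0,0,0,0,0,0,0,0],
  "jaw": -0.5
}}

```text
clock: 26.28
tool_pos: [0.5928, 0.0044, 0.2804]
orientation: [-1.196, -1.247, 1.235]
force: [0.9, -0.1, 0.1]
grip_width: 0.0638
```

```bash
python3 - <<'E'
from h import *
from workcell import optics
go((.6208,.0062,.031),down(92.4))
for n in ("wrist","top","scene"):
    c=optics.camera(n); np.savez(f"pics/k_{n}.npz",**c)
    im=c["frame"][:,:,::-1]
    if n=="wrist": a=im[:300,120:400]
    if n=="scene": b=cv2.resize(im[165:285,200:320],(480,480),interpolation=cv2.INTER_CUBIC)
a=cv2.resize(a,None,fx=1.6,fy=1.6,interpolation=cv2.INTER_CUBIC)
o=np.zeros((480,800,3),np.uint8); o[:,:448]=a[:480]; o[:352,448:]=cv2.resize(b,(352,352)); cv2.imwrite("pics/k.png",o)
E
```

```text
clock 26.27 turn deg [ 0.55 -0.01  0.01] then shift [ 0.0007  0.2494 -0.0281] | shift in present axes [ 0.0006  0.2497 -0.0257] z 0.2804 xaxis [-0.042  0.999  0.   ] j [-0.12  0.37  0.    1.19  0.   -0.16] F [ 0.9 -0.1  0.1] w 0.0638
```

View pics/k.png

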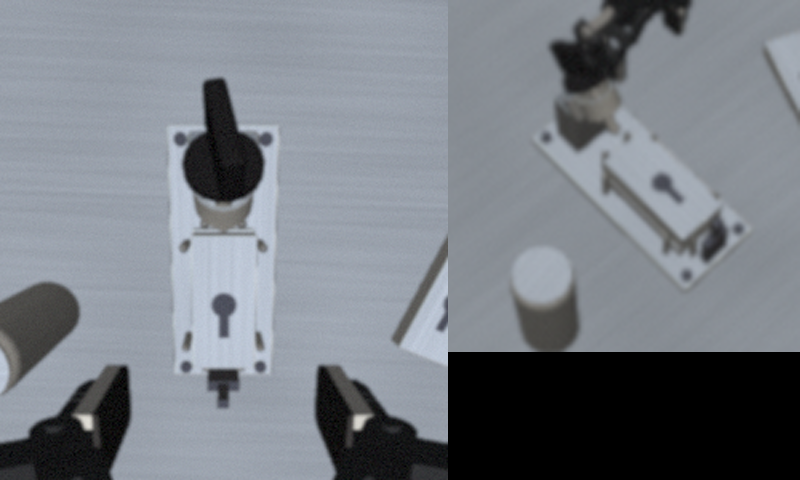

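The stack lies flat between the pins, with both plates' edges flush in both views. The knob's bar runs from about (254,50) to (265,120) in wrist pixels and its disc is centred near (259,103), 51 px wide. That was picture 12, so from here on I use numbers only.

```bash
python3 - <<'E'
from h import *
o=np.array([.6205,.0057,0]);R=Ro.from_rotvec([0,0,np.radians(2.4)]).as_matrix()
a=np.array([-np.sin(np.radians(35)),0,np.cos(np.radians(35))]);N=np.array([-.0599,0,.066])
for n in ("k_wrist","top0","scene0"):
    c=load(n);g=c["frame"].max(2);p=proj(c,o+R@(N+.09*a)).astype(int)
    m=np.zeros(g.shape,np.uint8);w=75 if n=="k_wrist" else 28
    m[max(0,p[1]-w):p[1]+w,p[0]-w:p[0]+w]=(g<62)[max(0,p[1]-w):p[1]+w,p[0]-w:p[0]+w]
    k,l,s,ce=cv2.connectedComponentsWithStats(m);i=1+s[1:,4].argmax();print(n,"blob",s[i].tolist(),ce[i].round(1),"cam",(R.T@(-c["R"].T@c["t"]-o)).round(3))
    for r in range(s[i,1],s[i,1]+s[i,3],3 if n=="k_wrist" else 1):
        x=np.where(l[r]==i)[0];print((r,int(x.min()),int(x.max())),end=" ")
    print()
    for S in (.09,.10,.11,.12,.13):
        G=N+(S)*a-.014*0; print(S,"G",proj(c,o+R@G).round(1),"disc top",proj(c,o+R@(G-.02*a)).round(1),end=" | ")
    print()
E
```

```text
k_wrist blob [235, 50, 49, 76, 2226] [258.5  94.9] cam [-0.096 -0.001  0.422]
(50, 252, 259) (53, 248, 260) (56, 248, 261) (59, 248, 261) (62, 248, 262) (65, 248, 263) (68, 248, 264) (71, 249, 265) (74, 249, 265) (77, 249, 266) (80, 250, 267) (83, 248, 269) (86, 243, 275) (89, 240, 279) (92, 238, 280) (95, 237, 282) (98, 236, 283) (101, 235, 283) (104, 235, 283) (107, 236, 283) (110, 237, 282) (113, 238, 281) (116, 239, 279) (119, 242, 276) (122, 247, 272) (125, 255, 264) 
0.09 G [259.6 101.1] disc top [259.6 113.3] | 0.1 G [259.6  94.3] disc top [259.6 107.4] | 0.11 G [259.6  87. ] disc top [259.6 101.1] | 0.12 G [259.7  79.1] disc top [259.6  94.3] | 0.13 G [259.7  70.5] disc top [259.6  87. ] | 
top0 blob [257, 174, 21, 28, 402] [267.1 185.5] cam [-0.24   0.04   1.129]
(174, 263, 272) (175, 261, 273) (176, 259, 274) (177, 259, 275) (178, 259, 275) (179, 258, 276) (180, 258, 276) (181, 257, 277) (182, 257, 277) (183, 257, 277) (184, 257, 277) (185, 257, 277) (186, 257, 276) (187, 257, 276) (188, 258, 276) (189, 258, 275) (190, 259, 274) (191, 261, 273) (192, 262, 272) (193, 265, 27
[... 240 characters left out ...]
.1] disc top [266.7 183.9] | 0.12 G [267.4 190.2] disc top [266.9 186. ] | 0.13 G [267.6 192.4] disc top [267.1 188.1] | 
scene0 blob [236, 180, 19, 17, 219] [244.7 187.4] cam [ 0.376 -0.399  1.223]
(180, 236, 245) (181, 236, 248) (182, 236, 249) (183, 236, 250) (184, 237, 250) (185, 237, 252) (186, 238, 253) (187, 238, 253) (188, 239, 253) (189, 240, 254) (190, 240, 253) (191, 240, 253) (192, 240, 252) (193, 240, 251) (194, 240, 249) (195, 241, 247) (196, 242, 246) 
0.09 G [246.3 189.7] disc top [249.  194.9] | 0.1 G [244.9 187.1] disc top [247.7 192.3] | 0.11 G [243.5 184.4] disc top [246.3 189.7] | 0.12 G [242.1 181.8] disc top [244.9 187.1] | 0.13 G [240.7 179.1] disc top [243.5 184.4] |
```

```bash
cat >> h.py <<'E'
O=np.array([.6205,.0057,0]);RB=Ro.from_rotvec([0,0,np.radians(2.4)]).as_matrix()
A=np.array([-np.sin(np.radians(35)),0,np.cos(np.radians(35))]);NT=np.array([-.0599,0,.066])
def knob(th,s):
    "grip point (world) and knob axes x,y,z (world) at turn th, axis distance s"
    x=np.array([A[2],0,-A[0]]);y=np.cross(A,x);u=np.cos(th)*x-np.sin(th)*y
    return O+RB@(NT+s*A),RB@np.c_[u,np.cross(A,u),A]
def ktool(th,s,dep=.015):
    G,K=knob(th,s);y=-K[:,2];x=K[:,1]
    return G+dep*y,np.c_[x,y,np.cross(x,y)]
E
python3 - <<'E'
from h import *
for n in ("k_wrist","top0"):
    c=load(n)
    for th in (0,-.1,-.2,-.3):
        G,K=knob(th,.111)
        print(n,th,"robot end top",[proj(c,G+K@[-.03,e,.016]).round(1).tolist() for e in (-.007,.007)],"front end top",[proj(c,G+K@[.03,e,.016]).round(1).tolist() for e in (-.007,.007)])
c=load("k_wrist");g=c["frame"].max(2)
for r in (54,60,66,72,78): print(r,g[r,240:275].tolist())
P,Rt=ktool(-.15,.111); print(P,Rt.round(3)); go(P-.09*Rt[:,1],Rt)
E
```

```text
k_wrist 0 robot end top [[251.9, 46.8], [267.4, 46.7]] front end top [[251.3, 101.9], [268.2, 101.9]]
k_wrist -0.1 robot end top [[248.6, 47.5], [264.0, 46.3]] front end top [[255.0, 102.5], [271.7, 101.0]]
k_wrist -0.2 robot end top [[245.4, 48.5], [260.6, 46.1]] front end top [[258.7, 102.7], [275.1, 99.9]]
k_wrist -0.3 robot end top [[242.3, 49.7], [257.2, 46.1]] front end top [[262.4, 102.6], [278.4, 98.5]]
top0 0 robot end top [[270.8, 203.4], [264.6, 203.6]] front end top [[270.6, 179.4], [264.1, 179.7]]
top0 -0.1 robot end top [[272.2, 203.0], [265.9, 203.8]] front end top [[269.2, 179.3], [262.8, 180.1]]
top0 -0.2 robot end top [[273.5, 202.6], [267.3, 203.9]] front end top [[267.8, 179.2], [261.5, 180.6]]
top0 -0.3 robot end top [[274.7, 202.0], [268.7, 203.8]] front end top [[266.4, 179.3], [260.2, 181.2]]
54 [171, 168, 170, 171, 168, 155, 124, 73, 33, 31, 23, 30, 32, 37, 34, 31, 32, 25, 28, 27, 36, 77, 128, 158, 169, 166, 171, 168, 171, 171, 172, 173, 171, 170, 169]
60 [172, 179, 174, 174, 178, 162, 137, 86, 40, 29, 27, 26, 30, 29, 29, 30, 32, 24, 24, 30, 30, 31, 49, 101, 
[... 186 characters left out ...]
 172, 174, 175, 174, 173, 173]
72 [172, 174, 174, 176, 173, 171, 163, 125, 70, 25, 22, 22, 24, 26, 33, 32, 26, 28, 23, 27, 31, 34, 35, 23, 26, 46, 94, 145, 169, 176, 175, 175, 176, 174, 174]
78 [187, 187, 188, 185, 183, 184, 178, 146, 95, 46, 10, 8, 20, 24, 30, 30, 32, 24, 29, 31, 38, 32, 30, 29, 29, 28, 39, 76, 129, 169, 187, 189, 191, 190, 188]
[0.5056375  0.00088584 0.1446386 ] [[-0.164  0.573 -0.803]
 [ 0.983  0.024 -0.183]
 [-0.086 -0.819 -0.567]]
 clock 26.43 turn deg [-34.6   -8.35   2.65] then shift [ 0.0222 -0.0316  0.1461] | shift in present axes [1.000e-04 5.810e-02 1.395e-01] z 0.2773 xaxis [-0.042  0.999  0.001] j [-0.12  0.38  0.    1.19  0.   -0.16] F [-0.3  0.8  0.1] w 0.0642
```

```bash
python3 - <<'E'
from h import *
P,Rt=ktool(-.2,.108); print(P); go(P-.08*Rt[:,1],Rt)
E
```

```text
[0.50735672 0.00095789 0.14218114]
 clock 26.43 turn deg [-34.55 -11.13   3.51] then shift [ 0.0295 -0.0186  0.1448] | shift in present axes [1.000e-04 6.880e-02 1.321e-01] z 0.2773 xaxis [-0.042  0.999  0.001] j [-0.12  0.38  0.    1.19  0.   -0.16] F [-0.3  0.8  0.1] w 0.0642
```

Request:
{"api": "carry_out", "payload": {
  "motion": [0,0,0,-8.64,-2.78,0.88,0,0,0,-8.64,-2.78,0.88,0,0,0,-8.64,-2.78,0.88,0,0,0,-8.64,-2.78,0.88,0.0098,-0.0062,0.048,0,0,0,0.0098,-0.0062,0.048,0,0,0,0.0098,-0.0062,0.04,0,0,0,0,0,0,0,0,0]
}}

```text
clock: 27.42
tool_pos: [0.4627, 0.0014, 0.195]
orientation: [-1.562, -1.823, 1.07]
force: [1.4, 0.4, 0.3]
grip_width: 0.064
```

```bash
python3 - <<'E'
from h import *
from workcell import optics
P,Rt=ktool(-.2,.108); go(P-.08*Rt[:,1],Rt); go(P,Rt)
c=optics.camera("wrist");np.savez("pics/w14.npz",**c)
g=c["frame"].max(2);m=np.zeros(g.shape,np.uint8)
for th in (-.2,-.1): 
    G,K=knob(th,.108);print(th,[proj(c,G+K@[sx,e,.016]).round(1).tolist() for sx in (-.03,.03) for e in (-.007,.007)])
for r in range(40,200,8):
    x=np.where(g[r,190:330]<62)[0]+190;print((r,int(x.min()),int(x.max())) if len(x) else r,end=" ")
E
```

```text
clock 27.43 turn deg [-0.05  0.23  0.33] then shift [-0.0035 -0.0111 -0.0056] | shift in present axes [-0.0035 -0.0112 -0.0056] z 0.195 xaxis [-0.21   0.971 -0.112] j [-0.28 -0.17 -1.07  0.1   0.19 -0.47] F [1.4 0.4 0.3] w 0.064
 clock 27.43 turn deg [-0.05  0.23  0.33] then shift [-0.0035  0.0689 -0.0056] | shift in present axes [-0.0039  0.0688 -0.0057] z 0.195 xaxis [-0.21   0.971 -0.112] j [-0.28 -0.17 -1.07  0.1   0.19 -0.47] F [1.4 0.4 0.3] w 0.064
-0.2 [[244.2, 183.4], [264.5, 183.5], [245.1, 261.7], [263.8, 261.7]]
-0.1 [[248.6, 182.7], [268.8, 184.7], [241.1, 260.6], [259.7, 262.3]]
40 48 56 64 72 80 88 96 104 112 120 128 136 144 152 160 (168, 237, 241) (176, 273, 277) (184, 240, 268) (192, 232, 277)
```

```bash
python3 - <<'E'
from h import *
c=load("w14");g=cv2.GaussianBlur(c["frame"].mean(2),(3,3),0)
for r in range(178,270,6): print(r,g[r,205:310:3].astype(int).tolist())
E
```

```text
178 [169, 169, 171, 171, 171, 189, 203, 163, 134, 139, 142, 144, 143, 138, 76, 33, 34, 34, 38, 97, 132, 126, 116, 106, 90, 79, 70, 133, 202, 177, 178, 178, 178, 178, 176]
184 [171, 171, 170, 172, 172, 199, 206, 205, 205, 198, 178, 98, 52, 39, 12, 12, 10, 10, 9, 17, 43, 61, 100, 135, 143, 143, 142, 143, 171, 176, 176, 177, 177, 176, 177]
190 [173, 173, 172, 173, 174, 199, 206, 205, 181, 86, 56, 57, 56, 38, 41, 47, 46, 44, 40, 26, 45, 49, 49, 45, 91, 147, 149, 150, 173, 173, 174, 174, 175, 175, 176]
196 [174, 173, 173, 173, 175, 204, 206, 156, 63, 60, 61, 58, 58, 40, 46, 52, 50, 47, 43, 31, 48, 50, 51, 49, 47, 87, 184, 173, 174, 173, 174, 173, 173, 173, 174]
202 [172, 173, 172, 171, 182, 205, 179, 71, 62, 61, 61, 62, 58, 40, 45, 53, 51, 49, 43, 28, 50, 54, 51, 50, 50, 48, 109, 174, 178, 178, 179, 179, 179, 179, 179]
208 [171, 171, 172, 172, 187, 194, 116, 63, 64, 65, 64, 61, 60, 42, 48, 54, 53, 51, 43, 31, 50, 54, 53, 51, 50, 49, 67, 164, 176, 177, 177, 178, 177, 177, 178]
214 [172, 173, 174, 174, 177, 147, 89, 67, 67, 65, 66, 64, 61, 43, 49, 56, 54, 51, 42, 30, 54, 53, 53, 53, 53, 49,
[... 875 characters left out ...]
75]
250 [173, 174, 173, 174, 175, 176, 177, 178, 179, 178, 161, 64, 56, 73, 55, 60, 55, 47, 36, 89, 172, 174, 174, 174, 174, 173, 174, 174, 173, 174, 174, 173, 174, 173, 172]
256 [173, 175, 174, 176, 174, 174, 175, 175, 176, 176, 129, 54, 91, 97, 58, 62, 55, 46, 36, 97, 173, 175, 176, 176, 174, 174, 173, 172, 172, 171, 172, 171, 172, 172, 171]
262 [171, 172, 173, 174, 172, 175, 174, 175, 174, 174, 172, 166, 170, 153, 91, 81, 74, 71, 76, 146, 176, 175, 175, 175, 174, 175, 174, 174, 174, 174, 174, 174, 174, 174, 173]
268 [147, 148, 148, 147, 147, 149, 152, 158, 162, 167, 172, 174, 174, 176, 175, 176, 176, 176, 176, 177, 176, 175, 174, 174, 174, 174, 174, 174, 173, 172, 172, 172, 171, 172, 172]
```

Request:
{"api": "carry_out", "payload": {
  "motion": [-0.0047,0,-0.0056,0,0.2,0.3,0,0.02,0,0,0,0,0,0.02,0,0,0,0,0,0,0,0,0,0]
}}

```text
clock: 27.98
tool_pos: [0.5038, -0.0036, 0.1726]
orientation: [-1.581, -1.826, 1.065]
force: [0.6, 0.2, -0.5]
grip_width: 0.0642
```

```bash
python3 - <<'E'
from h import *
from workcell import optics
P,Rt=ktool(-.2,.108); go(P,Rt)
c=optics.camera("wrist");np.savez("pics/w15.npz",**c)
G,K=knob(-.2,.108);print([proj(c,G+K@[sx,e,.016]).round(1).tolist() for sx in (-.03,.03) for e in (-.007,.007)])
g=cv2.GaussianBlur(c["frame"].mean(2),(3,3),0)
for r in range(195,300,15): print(r,g[r,225:285:2].astype(int).tolist())
E
```

```text
clock 27.98 turn deg [ 0.65  0.2  -0.32] then shift [0.0072 0.0271 0.0133] | shift in present axes [0.0074 0.0269 0.0135] z 0.1726 xaxis [-0.203  0.972 -0.12 ] j [-0.26 -0.04 -1.05 -0.04  0.17 -0.45] F [ 0.6  0.2 -0.5] w 0.0642
[[260.4, 166.5], [287.3, 166.6], [259.9, 268.8], [284.1, 268.9]]
195 [214, 214, 183, 108, 68, 64, 63, 63, 63, 63, 62, 61, 60, 61, 61, 59, 57, 48, 32, 39, 51, 54, 53, 51, 48, 47, 47, 44, 39, 32]
210 [162, 120, 105, 100, 92, 73, 70, 68, 68, 68, 67, 67, 64, 64, 64, 65, 61, 49, 33, 41, 54, 55, 55, 54, 51, 51, 47, 44, 37, 28]
225 [187, 187, 188, 197, 216, 218, 219, 204, 145, 84, 70, 70, 69, 68, 67, 66, 65, 48, 32, 43, 57, 59, 58, 55, 52, 48, 46, 41, 32, 30]
240 [186, 186, 184, 185, 186, 185, 186, 185, 186, 178, 125, 60, 53, 75, 125, 136, 124, 82, 39, 48, 59, 60, 58, 54, 52, 47, 45, 40, 32, 77]
255 [184, 183, 184, 184, 183, 184, 184, 185, 170, 101, 55, 55, 94, 166, 185, 185, 176, 117, 45, 52, 61, 61, 55, 53, 50, 47, 44, 37, 35, 101]
270 [152, 152, 151, 151, 151, 151, 152, 155, 158, 163, 167, 172, 175, 178, 181, 183, 183, 177, 148, 116, 101, 99, 100, 98, 96, 93, 92, 107, 147, 179]
285 [154, 154, 154, 155, 154, 155, 154, 153, 153, 153, 153, 155, 154, 155, 156, 157, 157, 157, 156, 156, 156, 155, 155, 155, 155, 154, 154, 152, 153, 152]
```

Request:
{"api": "carry_out", "payload": {
  "motion": [0.0068,0,0.0133,0.6,0.2,-0.3,0,0,0,0,0,0]
}}

```text
clock: 28.28
tool_pos: [0.4916, 0.0, 0.1652]
orientation: [-1.571, -1.818, 1.067]
force: [0.9, -0.8, -0.4]
grip_width: 0.0639
```

```bash
python3 - <<'E'
from h import *
P,Rt=ktool(-.2,.108); go(P,Rt)
E
```

```text
clock 28.27 turn deg [ 0.09  0.   -0.03] then shift [0.0003 0.0279 0.0002] | shift in present axes [0.0003 0.0279 0.0003] z 0.1652 xaxis [-0.203  0.972 -0.114] j [-0.26 -0.04 -1.07 -0.05  0.17 -0.45] F [ 0.9 -0.8 -0.4] w 0.0639
```

Aligned. I'll advance along the axis, then settle and close.

Request:
{"api": "carry_out", "payload": {
  "motion": [0,0.009,0,0,0,0,0,0.009,0,0,0,0,0,0.006,0,0,0,0,0,0,0,0,0,0]
}}

```text
clock: 28.78
tool_pos: [0.507, 0.0004, 0.1453]
orientation: [-1.573, -1.819, 1.066]
force: [-0.0, 0.3, 0.0]
grip_width: 0.0645
```

```bash
python3 - <<'E'
from h import *
P,Rt=ktool(-.2,.108); go(P,Rt)
E
```

```text
clock 28.77 turn deg [ 0.2   0.01 -0.09] then shift [0.0008 0.0028 0.0013] | shift in present axes [0.0008 0.0028 0.0013] z 0.1453 xaxis [-0.203  0.972 -0.115] j [-0.24  0.03 -1.07 -0.13  0.16 -0.44] F [-0.   0.3  0. ] w 0.0645
```

Request:
{"api": "carry_out", "payload": {
  "motion": [0.0005,0.0025,0.0012,0,0,0,0,0,0,0,0,0,0,0,0,0,0,0,0,0,0,0,0,0,0,0,0,0,0,0,0,0,0,0,0,0,0,0,0,0,0,0],
  "jaw": 1,
  "force": 80
}}

```text
clock: 29.65
tool_pos: [0.5072, 0.0009, 0.1424]
orientation: [-1.572, -1.82, 1.065]
force: [1.0, 0.8, -1.8]
grip_width: 0.0127
```

```bash
cat >> h.py <<'E'
def kstat():
    from workcell import bot
    o=bot.get_obs();R0=Ro.from_rotvec(o["orientation"]).as_matrix();p=np.array(o["tool_pos"]);a=RB@A
    d=p-(O+RB@NT);s=d@a;K=knob(0,0)[1];x=R0[:,0]
    th=np.arctan2(x@K[:,0],x@K[:,1])
    print("clock",round(float(o["clock"]),2),"s_tcp",round(s,4),"off-axis x,y",(K[:,:2].T@d).round(4),"turn est",round(th,3),"tilt",np.degrees(np.arccos(-R0[:,1]@a)).round(2),"F tool",(R0.T@o["force"]).round(1),"T tool",(R0.T@o["wrist_torque"]).round(2),"w",round(float(o["grip_width"]),4),"j",np.round(o["joint_pos"],2))
E
python3 - <<'E'
from h import *
kstat()
E
```

```text
clock 29.65 s_tcp 0.0933 off-axis x,y [-0. -0.] turn est -0.2 tilt 0.21 F tool [0.7 2.1 0. ] T tool [ 0.56  0.02 -0.12] w 0.0127 j [-0.24  0.04 -1.08 -0.15  0.16 -0.43]
```

Request:
{"api": "carry_out", "payload": {
  "motion": [0,0.004,0,0,0,0,0,0.004,0,0,0,0,0,0.004,0,0,0,0,0,0.003,0,0,0,0]
}}

```text
clock: 30.15
tool_pos: [0.516, 0.0013, 0.1298]
orientation: [-1.573, -1.82, 1.065]
force: [-27.3, -0.0, 36.1]
grip_width: 0.0131
```

```bash
python3 - <<'E'
from h import *
kstat()
E
```

```text
clock 30.15 s_tcp 0.0779 off-axis x,y [-0. -0.] turn est -0.2 tilt 0.25 F tool [  1.4 -45.2   1.2] T tool [ 0.94  0.05 -0.36] w 0.0131 j [-0.23  0.09 -1.08 -0.2   0.16 -0.43]
```

Request:
{"api": "carry_out", "payload": {
  "motion": [0,0.0005,0,0,5,0,0,0.0007,0,0,6,0,0,0.0007,0,0,6,0]
}}

```text
clock: 30.52
tool_pos: [0.5158, 0.0016, 0.1299]
orientation: [-1.637, -1.614, 0.773]
force: [-18.8, -0.2, 22.0]
grip_width: 0.0132
```

```bash
python3 - <<'E'
from h import *
kstat()
E
```

```text
clock 30.52 s_tcp 0.078 off-axis x,y [-0.0001  0.0003] turn est 0.105 tilt 0.4 F tool [  0.3 -28.8   2.6] T tool [ 1.1  -0.09  0.05] w 0.0132 j [-0.23  0.09 -1.08 -0.2   0.16 -0.12]
```

Turning freely while still pushed in (29 N), on axis.

Request:
{"api": "carry_out", "payload": {
  "motion": [0,0.0005,0,0,6,0,0,0.0006,0,0,6,0,0,0.0006,0,0,6,0,0,0.0006,0,0,6,0,0,0.0006,0,0,6,0]
}}

```text
clock: 31.15
tool_pos: [0.5158, 0.002, 0.1299]
orientation: [-1.666, -1.228, 0.286]
force: [-17.4, -0.2, 20.1]
grip_width: 0.0132
```

```bash
python3 - <<'E'
from h import *
kstat()
E
```

```text
clock 31.15 s_tcp 0.0781 off-axis x,y [-0.0001  0.0007] turn est 0.644 tilt 0.64 F tool [ -1.1 -26.4   2.2] T tool [ 0.95 -0.11  0.55] w 0.0132 j [-0.23  0.09 -1.09 -0.21  0.16  0.42]
```

Request:
{"api": "carry_out", "payload": {
  "motion": [0,0.0005,0,0,6,0,0,0.0005,0,0,6,0,0,0.0005,0,0,6,0,0,0.0005,0,0,6,0,0,0.0004,0,0,6,0]
}}

```text
clock: 31.78
tool_pos: [0.5159, 0.0024, 0.13]
orientation: [-1.602, -0.821, -0.163]
force: [-12.0, -0.4, 16.3]
grip_width: 0.0133
```

```bash
python3 - <<'E'
from h import *
kstat()
E
```

```text
clock 31.77 s_tcp 0.0781 off-axis x,y [0.     0.0011] turn est 1.183 tilt 0.87 F tool [ -0.2 -20.2   0.1] T tool [ 0.5  -0.12  0.9 ] w 0.0133 j [-0.23  0.09 -1.09 -0.22  0.15  0.96]
```

Request:
{"api": "carry_out", "payload": {
  "motion": [0,0.0004,0,0,3,0,0,0.0003,0,0,3,0,0,0.0003,0,0,3,0,0,0.0003,0,0,3,0]
}}

```text
clock: 32.28
tool_pos: [0.516, 0.0025, 0.1301]
orientation: [-1.558, -0.666, -0.323]
force: [-12.5, -1.8, 15.1]
grip_width: 0.0129
```

```bash
python3 - <<'E'
from h import *
kstat()
E
```

```text
clock 32.27 s_tcp 0.0782 off-axis x,y [0.0002 0.0012] turn est 1.385 tilt 1.03 F tool [ -1.6 -19.6  -1.1] T tool [ 0.18 -2.66  1.21] w 0.0129 j [-0.23  0.09 -1.09 -0.22  0.15  1.16]
```

At the stop (2.7 N·m reaction). Relax, open and back out along the axis.

Request:
{"api": "carry_out", "payload": {
  "motion": [0,0,0,0,0,0,0,0,0,0,0,0]
}}

```text
clock: 32.52
tool_pos: [0.5158, 0.0026, 0.1302]
orientation: [-1.563, -0.677, -0.312]
force: [-4.7, -0.9, 7.2]
grip_width: 0.013
```

Request:
{"api": "carry_out", "payload": {
  "motion": [0,0,0,0,0,0,0,0,0,0,0,0,0,0,0,0,0,0,0,0,0,0,0,0,0,-0.015,0,0,0,0,0,-0.03,0,0,0,0,0,-0.04,0,0,0,0,0,0,0,0,0,0],
  "jaw": -0.5
}}

```text
clock: 33.52
tool_pos: [0.4654, 0.0007, 0.1998]
orientation: [-1.564, -0.675, -0.312]
force: [0.6, -0.7, 0.9]
grip_width: 0.0642
```

```bash
python3 - <<'E'
from h import *
from workcell import optics
kstat()
c=optics.camera("wrist");np.savez("pics/w16.npz",**c)
g=cv2.GaussianBlur(c["frame"].mean(2),(3,3),0)
for th in (1.25,1.1):
  for s in (.094,.108):
    G,K=knob(th,s);print(th,s,[proj(c,G+K@[sx,e,.016]).round(1).tolist() for sx in (-.03,.03) for e in (-.007,.007)])
for r in range(170,290,8): print(r,g[r,190:330:4].astype(int).tolist())
E
```

```text
clock 33.52 s_tcp 0.1643 off-axis x,y [-0.0013  0.0015] turn est 1.372 tilt 1.04 F tool [ 0.8 -0.4 -1. ] T tool [0.08 0.03 0.55] w 0.0642 j [-0.27 -0.18 -1.07  0.08  0.17  1.11]
1.25 0.094 [[245.8, 172.6], [264.5, 170.2], [255.9, 245.3], [273.2, 243.3]]
1.25 0.108 [[245.2, 176.6], [265.2, 174.1], [256.0, 253.9], [274.4, 251.7]]
1.1 0.094 [[240.2, 175.1], [258.3, 170.1], [261.7, 245.5], [278.5, 241.1]]
1.1 0.108 [[239.1, 179.3], [258.5, 173.9], [262.1, 254.0], [280.1, 249.4]]
170 [73, 74, 75, 75, 76, 128, 143, 141, 140, 140, 141, 121, 141, 142, 122, 15, 12, 11, 21, 84, 162, 205, 213, 213, 213, 209, 172, 206, 214, 214, 213, 214, 212, 209, 85]
178 [75, 75, 75, 76, 83, 137, 140, 143, 142, 141, 140, 124, 84, 35, 29, 25, 35, 40, 42, 36, 44, 44, 55, 175, 186, 89, 89, 89, 91, 94, 201, 212, 212, 164, 49]
186 [73, 75, 74, 76, 101, 140, 139, 140, 139, 143, 132, 48, 36, 36, 33, 22, 33, 40, 45, 34, 41, 43, 45, 46, 148, 167, 185, 211, 213, 213, 212, 212, 209, 78, 73]
194 [98, 74, 76, 75, 124, 139, 141, 139, 139, 140, 98, 34, 32, 34, 35, 22, 33, 39, 46, 37, 42, 43, 45, 45, 62, 207, 210, 211, 211, 2
[... 1182 characters left out ...]
2, 174, 173, 173, 171, 171, 41, 9, 11]
258 [25, 28, 26, 132, 168, 174, 172, 173, 176, 174, 172, 175, 175, 177, 160, 93, 83, 80, 78, 74, 104, 167, 176, 175, 176, 174, 173, 173, 174, 173, 172, 169, 36, 16, 11]
266 [25, 25, 38, 162, 172, 173, 172, 174, 175, 173, 175, 176, 178, 132, 88, 88, 86, 84, 85, 82, 79, 74, 79, 151, 175, 173, 174, 175, 176, 172, 173, 172, 97, 12, 13]
274 [28, 30, 149, 169, 174, 172, 172, 177, 175, 174, 179, 176, 177, 98, 91, 90, 90, 89, 88, 85, 87, 82, 80, 76, 71, 125, 173, 176, 172, 173, 173, 170, 172, 67, 16]
282 [28, 125, 171, 172, 173, 171, 173, 177, 173, 177, 177, 178, 178, 167, 97, 90, 92, 91, 91, 90, 88, 85, 85, 83, 80, 78, 72, 91, 161, 173, 172, 172, 173, 170, 40]
```

The bar's end is at row 246, cols 256–272, matching turn 1.25 and home (s=.094); if it had come back out it would be at row 254. I'll back off further and check the stack, the spare plate and the other things.

Request:
{"api": "carry_out", "payload": {
  "motion": [0,-0.04,0,0,0,0,0,-0.05,0,0,0,0,0,0,0,0,0,0,0,0,0,0,0,0]
}}

```text
clock: 34.08
tool_pos: [0.4126, -0.0011, 0.2689]
orientation: [-1.563, -0.669, -0.306]
force: [0.3, -0.3, 0.3]
grip_width: 0.0641
```

```bash
python3 - <<'E'
from h import *
from workcell import optics
kstat()
T0,S0=load("top0"),load("scene0")
w,t,s=[optics.camera(n) for n in ("wrist","top","scene")]
for n,c in zip("wts",(w,t,s)): np.savez(f"pics/f_{n}.npz",**c)
# unchanged things: template shift between start and now
def sh(a,b,p,r=14):
    A=a["frame"][p[1]-r:p[1]+r,p[0]-r:p[0]+r];B=b["frame"][p[1]-r-8:p[1]+r+8,p[0]-r-8:p[0]+r+8]
    m=cv2.matchTemplate(B,A,cv2.TM_CCOEFF_NORMED);_,v,_,q=cv2.minMaxLoc(m);return (q[0]-8,q[1]-8),round(v,3)
for n,p in (("mid",(178,146)),("shaker",(340,125)),("hub",(351,256)),("scraper",(140,249))): print(n,sh(T0,t,p))
for n,p in (("mid",(323,193)),("shaker",(233,262)),("hub",(163,212)),("scraper",(290,131))): print("scene",n,sh(S0,s,p))
# stack keyhole in scene and top: triangulate disc
def disc(c,X):
    p=proj(c,X).round().astype(int);g=c["frame"].min(2);r=12;W=(g[p[1]-r:p[1]+r,p[0]-r:p[0]+r]<105).astype(np.uint8)
    k,l,st,ce=cv2.connectedComponentsWithStats(W);print(p,[(st[i].tolist(),(ce[i]+p-r).round(1).tolist()) for i in range(1,k) if st[i,4]>5])
for n,c in (("t",t),("s",s),("w",w)): print(n,end=" ");disc(c,O+[0,0,.06])
E
```

```text
clock 34.08 s_tcp 0.2512 off-axis x,y [-0.0049  0.0019] turn est 1.373 tilt 0.6 F tool [ 0.4 -0.  -0.4] T tool [ 0.09 -0.04  0.57] w 0.0641 j [-0.34 -0.43 -1.    0.42  0.21  1.05]
mid ((0, 0), 0.999)
shaker ((0, 0), 0.999)
hub ((0, 0), 0.999)
scraper ((0, 0), 0.999)
scene mid ((0, 0), 0.999)
scene shaker ((0, 0), 1.0)
scene hub ((0, 0), 0.999)
scene scraper ((0, 0), 0.939)
t [264 144] [([8, 0, 8, 15, 79], [263.6, 139.9])]
s [272 226] [([10, 11, 10, 9, 38], [273.9, 228.2]), ([0, 15, 10, 9, 23], [264.5, 233.6])]
w [288 168] [([0, 7, 8, 17, 96], [278.6, 172.5]), ([9, 7, 15, 11, 90], [291.0, 167.9])]
```

```bash
python3 - <<'E'
from h import *
t,s,w=load("f_t"),load("f_s"),load("f_w")
X,e=tri(t,(263.6,139.9),s,(273.9,228.2));print("stack keyhole",X.round(4),round(e,4),"in base",(RB.T@(X-O)).round(4))
C,y=plate(t,(.6205,.0057),.06,th=None,win=(14,24))
g=cv2.GaussianBlur(w["frame"].mean(2),(3,3),0)
# wrist: knob bar end prediction home/out at 1.25
for q in (.094,.108):
    G,K=knob(1.25,q);print(q,[proj(w,G+K@[sx,0,.016]).round(1).tolist() for sx in (-.03,.03)])
m=(g<62).astype(np.uint8);p=proj(w,knob(1.25,.094)[0]).astype(int)
k,l,st,ce=cv2.connectedComponentsWithStats(m);i=l[p[1],p[0]];print("knob blob",st[i].tolist(),ce[i].round(1))
E
```

```text
stack keyhole [0.6295 0.0059 0.0612] 0.0002 in base [ 0.009  -0.0001  0.0612]
plate rect [0.6266 0.0086] centroid [0.6277 0.008  0.06  ] size [0.1148 0.0649] yaw 1.92 th 149.33333333333331
0.094 [[259.4, 156.7], [266.1, 210.0]]
0.108 [[259.5, 158.6], [266.5, 214.4]]
knob blob [242, 155, 40, 55, 1398] [262.  179.3]
```

```bash
python3 -c "
from workcell import order
print(order.hand_in())"
```

```text
the job is handed in; nothing more can be done
None
```

The job is handed in at about 34 s. The thin (16 mm) and thick (32 mm) plates lie stacked in the nest, and the screw-knob is pushed in and turned to its stop. The mid plate (24 mm) stayed where it was.

**Mishap:** the thick plate hit something on the way down, probably the screw's nose, and tilted in the grip. I set it down on free bench, regripped it level and placed it. Later checks showed it flat.

**Last checks:**
- **Stack height:** the top came out at 61 mm across two cameras, against the mark's 60 mm, which is within the camera error.
- **Thick plate landing:** it touched down at the expected height, level, between the pins.
- **Knob:** after letting go, the bar is at turn 1.25 and pushed home in two views. The gripper's own angle read 1.37, and I put the difference down to slip in the grip at the stop.
- **Push force:** the push reached about 45 N along the screw for a moment. It acted through the fingers, not the gripper's body.
- **Other things:** the spare plate, shaker, hub and scraper showed no shift in either camera. The scraper's match in the scene view was weaker (0.94, the others 0.999 or better), also with no shift.
- **Failed check:** the last outline fit of the plate in the top view was unusable because it merged with the base (65 mm wide instead of 56).
- **Not checked:** I did not see the nose hanging over the stack directly. I infer it from the knob being home and locked.

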